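Clear, close and open the double-lidded hairpin tin

ROBOT

A 7-joint arm with a two-finger parallel gripper is mounted at the origin on the work surface. World frame = base frame: x ahead of the robot, y to its left, z up, the work surface at z = 0. Lengths are in mm, angles in rad, forces in N, time in s.
With the tool pointing down it reaches from about 425 to 1025 mm from the base axis. Payload 3.6 kg.
Tool frame: the origin (TCP) lies on the centre line of the jaws, within the pads' length; the fingertips stand 25 mm ahead of it and the grasp point (between the pads) lies 6 mm ahead of it; x points along the fingers, y is the direction in which the jaws open and shut, and the axes are right-handed (so a half turn about x gives the same grasp; the last joint's range is limited). The gripper opens to 85 mm and grips with 20 to 120 N. Pads are 22 mm wide; open, the fingers measure 114 mm over their backs; the gripper's body (76 mm by 85 mm) begins 54 mm behind the grasp point. The pads swing forward as they close: fully open they stand 13 mm farther back than shut.
Start: joints at [1.016, 0.591, 0.048, 1.609, -0.033, 0.943, -0.034], TCP at [323.034, -649.06, 256.302] pointing down, gripper open.
Joint ranges: [-2.69, 2.69], [-0.47, 2.24], [-1.27, 1.36], [0.19, 2.51], [-1.53, 4.68], [0.08, 2.07], [-3.09, 3.09]. Speed limits (rad/s): [2.57, 2.57, 3.14, 3.14, 3.14, 3.14, 3.14].

INTERFACE

Orientations are given as a unit quaternion [x, y, z, w].
In Python, from station import * gives the robot as it stands. The module is installed in compiled form; this text tells all that it offers.
- The arm moves only by the tool jog_arm, never from a script. Its arguments are lists of equal length, an entry for each row: "delta_pos": the shift along the tool's x, y, z in cm, a list of three; "twist": the turn, a rotation vector about the tool's x, y, z in rad, a list of three; "fingers": the finger opening in cm, from 0 to 8.54. In form: {"delta_pos": [[dx, dy, dz], ...], "twist": [[ax, ay, az], ...], "fingers": [fingers, ...]}. A call has 1 to 5 rows; each row shifts and turns the commanded pose from where the row before left it, along the tool's axes as they then stand; what a row does not reach is not made up. A row lasts 1/10 s, in which the tool goes at most 50 mm and 8.59 degrees, less where a joint would pass 70% of its speed; a pose out of reach is approached as far as the arm can. A call with a gripper value outside its range is refused whole. The fingers move at their own pace and stop on an object; the grip force is fixed at half the most. Time passes only in rows, so rows that do not move let the fingers close. It gives the time, the measured TCP pose, the force and the opening at its end, in the units of the state.
- sense(): the state, without advancing time (a new reading comes with each control period).
- capture(name): name is "scene" or "side" or "wrist"; returns the picture (400x640x3 uint8, red, green, blue); there is no depth.
- get_calibration(name): a dict with "camera_matrix" (3x3 intrinsics, pixels), "k1" (the pictures are not rectified: a ray, as slopes to the right and down, at radius r is drawn at 1 + k1 r^2 times it, then the intrinsics apply), "cam_to_world" (4x4, takes a point from camera to world coordinates). Camera axes: x right, y down, z forward; pixel columns grow to the right and rows downward; lengths in mm; the calibration is good to about 2 mm. A picture is of the moment at which its call begins: read the wrist's pose just before it. get_calibration takes no time and is no camera call; for the wrist camera it gives the pose at the moment of the call.
- job_done(): hands the job in, once; it reports no verdict.
The state is a dict: "time_s": time; "joint_positions": joint angles; "joint_velocities": joint speeds; "joint_efforts": joint torques, N m; "tcp_pos": TCP position; "orientation": TCP orientation; "wrist_force": force on the tool from outside, world axes, zero at the start; "torque": the same for the moment, N m; "gripper_width": finger opening in mm.
Only numpy, scipy, OpenCV 4.12 (cv2) and the standard library are available. Lean on these libraries where they do the work, as an engineer would, in place of code of your own. Each camera call takes 0.05 s, during which the arm holds its last target.

TASK

The spent lipstick tube standing in the hairpin tin is rubbish: pull it out and drop it in the wire basket. Then take the nested pair of lids off its ring stand by the cream inner lid, lower the pair gently until the inner lid is fully seated on the tin, let go, and lift the outer lid alone by its brass knob, leaving the inner lid seated and undisturbed so that I can reach its pin tray. Finish still holding the outer lid, upright and still, about 10 cm above where it sat; the lids are never separated anywhere but on the tin, the tin stays upright where it stands, and the other things are left alone.

Things in the scene. Friction and masses are not known exactly. Their poses are not given: they have to be found in the camera images.
- tin_rim (a point): centre of the open mouth of the pale teal round tin, 48 mm above the table on which the tin stands loose (0.4 kg). Outer diameter 50, bore 45, inner floor 44 below this point. z up. A seated inner lid rests with its band's underside on this rim, so that inner_lid_mid is then 8 mm above this point.
- spent_tube_mid (a point): middle (half-way up) of the spent lipstick tube: maroon plastic cylinder with a thin brass ring, diameter 19, length 80, long axis = z, about 25 g. It starts standing loose and upright on the tin's inner floor, up to 12 mm off the tin's axis, its top 36 mm above the tin's rim.
- basket_floor (a point): centre of the inner floor of the fixed square steel wire basket, 130 x 130 outside and 126 x 126 inside, open at the top, rim 66 above this point; x and y parallel to its sides.
- lid_stand_rim (a point): centre of the mouth of the fixed pale wooden ring stand on which the lid pair starts; outer diameter 50, bore 45, rim 30 above the table.
- inner_lid_mid (a point): centre of the cream inner lid (0.12 kg), half-way up its band: a cylinder of diameter 58, height 16, gripped across its diameter. It overhangs stand and tin by 4 all round, so fingertips may pass beside them. Below it a chamfered plug, diameter 41, reaches 8 down into stand or tin with 2 play all round. The top is a recess (pin tray) of diameter 50, 10 deep, in which the outer lid rests loose.
- outer_lid_knob (a point): gripping point on the brass knob of the pale teal outer lid (70 g): upright cylinder, diameter 17, from 14 below to 10 above this point. The lid's flange (diameter 55, 4 thick) has its top 22 below this point; its plug (diameter 45) reaches 6 below the flange. Nested, this point is 34 above inner_lid_mid. Lifting by the knob lifts the outer lid only.
- rack: bystander: dark wooden rack 50 x 160 with four upright maroon lipstick tubes, 92 high; origin under its centre.
- perfume: bystander: amber glass perfume bottle 44 x 58, 109 high with black cap; origin under its centre.
- saucer: bystander: white saucer of hairpins, diameter 110, 18 high; origin under its centre.
- roller: bystander: blue hair roller standing on end, diameter 38, height 62; origin under its centre.
- compact: bystander: round maroon and brass powder compact, diameter 72, height 18; origin under its centre.
Things that resemble listed ones, but are neither listed nor needed, are in the scene too. Leave any green, purple or red look-alike of the part that bears outer_lid_knob alone.

How it is judged (in metres and radians):
On the way, in this order (a step that is already met when the one before it is completed fails the run):
1. the spent tube lies released in the wire basket (x of spent_tube_mid in the frame of basket_floor between -0.062 and 0.062 m and y of spent_tube_mid in the frame of basket_floor between -0.062 and 0.062 m and z of spent_tube_mid in the frame of basket_floor below 0.06 m and contact force between spent_tube and the fingers below 0.05 N and linear speed of spent_tube below 0.05 m/s), for 0.2 s.
2. the inner lid is seated on the tin with the outer lid still nested in it, both let go (horizontal distance between inner_lid_mid and tin_rim below 0.005 m and z of inner_lid_mid in the frame of tin_rim between 0.004 and 0.0115 m and angle between inner_lid_mid's own z axis and vertical below 0.1 rad and horizontal distance between outer_lid_knob and inner_lid_mid below 0.008 m and z of outer_lid_knob in the frame of inner_lid_mid below 0.038 m and contact force between each of inner_lid, outer_lid and the fingers below 0.05 N and linear speed of inner_lid below 0.02 m/s), for 0.2 s.
At the end, for the whole second after the job is handed in: Tube released in the basket; inner lid seated on the tin (within 5 mm of its axis, under 3.5 mm proud, tilt under 0.1 rad) and untouched; fingers alone hold the outer lid still, within 0.25 rad of upright, 60 to 160 mm above its nested place and within 60 mm sideways; tin upright (x of spent_tube_mid in the frame of basket_floor between -0.062 and 0.062 m and y of spent_tube_mid in the frame of basket_floor between -0.062 and 0.062 m and z of spent_tube_mid in the frame of basket_floor below 0.06 m and contact force between each of spent_tube, inner_lid and the fingers below 0.05 N and horizontal distance between inner_lid_mid and tin_rim below 0.005 m and z of inner_lid_mid in the frame of tin_rim between 0.004 and 0.0115 m and angle between inner_lid_mid's own z axis and vertical below 0.1 rad and z of outer_lid_knob in the frame of inner_lid_mid between 0.094 and 0.194 m and horizontal distance between outer_lid_knob and inner_lid_mid below 0.06 m and contact force between outer_lid and the fingers above 0.5 N and angle between outer_lid_knob's own z axis and vertical below 0.25 rad and linear speed of outer_lid below 0.03 m/s and contact force between inner_lid and the arm below 0.05 N and contact force between outer_lid and inner_lid below 0.02 N and contact force between outer_lid and tin below 0.02 N and contact force between outer_lid and basket below 0.02 N and angle between tin_rim's own z axis and vertical below 0.05 rad); the arm keeps its last pose, push and grip.
It fails at once if the outer lid is taken off the inner lid while the inner lid is not seated on the tin ((z of outer_lid_knob in the frame of inner_lid_mid above 0.042 m or horizontal distance between outer_lid_knob and inner_lid_mid above 0.02 m) and not (horizontal distance between inner_lid_mid and tin_rim below 0.005 m and z of inner_lid_mid in the frame of tin_rim between 0.004 and 0.0115 m and angle between inner_lid_mid's own z axis and vertical below 0.1 rad)).
It fails at once if the lid pair is dropped on the tin instead of lowered (faster than 0.3 m/s within 15 mm of the seat) (horizontal distance between inner_lid_mid and tin_rim below 0.02 m and z of inner_lid_mid in the frame of tin_rim below 0.023 m and linear speed of inner_lid above 0.3 m/s).
It fails at once if the tin is shifted more than 40 mm or tipped more than 0.3 rad (distance of tin_rim from where it was at the start of the episode above 0.04 m or angle between tin_rim's own z axis and vertical above 0.3 rad).
It fails at once if a bystander (rack, perfume, saucer, roller, compact) is shifted more than 25 mm or tipped (distance of any of rack, perfume, saucer, roller, compact from where it was at the start of the episode above 0.025 m or angle between any of rack, perfume, saucer, roller, compact's own z axis and vertical above 0.3 rad).
It also fails if it takes over 64 s, if anything falls off the work surface, if the arm or the gripper's body presses on something with over 40 N, if the wrist force passes 120 N, or if a joint passes its speed limit or range.

## Working session

There is one attempt and no reset: what is moved stays moved. The work goes in short steps, Python scripts to look and compute and a tool call to move; the robot and the scene stay as the last step left them, time stands still between calls to the robot, and variables do not carry over. Pictures are saved under pics/ and viewed, and the job is handed in when it is done.

Besides the shell and the picture viewer there is one more tool, called after ">>>" by a JSON object that holds its "op" and its "data", one argument or row to a line. jog_arm: Moves the arm, as the interface text tells. Its arguments: {"type":"object","properties":{"delta_pos":{"type":"array"},"twist":{"type":"array"},"fingers":{"type":"array"}},"required":["delta_pos","twist","fingers"]}

```bash
mkdir -p pics
python3 - <<'E'
from station import *
import cv2,numpy as np
print(sense())
for n in ["scene","side","wrist"]:
    c=get_calibration(n); print(n,np.round(c["camera_matrix"],1).tolist(),c["k1"],np.round(c["cam_to_world"],3).tolist())
    cv2.imwrite(f"pics/{n}0.png",capture(n)[:,:,::-1])
E
```

```text
{'time_s': 0.0, 'joint_positions': array([ 1.01552341,  0.59211395,  0.0482666 ,  1.60982784, -0.03328149,
        0.94266562, -0.03367977]), 'joint_velocities': array([-1.74693120e-05, -1.61085600e-03, -1.53288578e-03,  4.52175133e-04,
       -1.29201825e-03,  1.69773223e-04, -2.88080307e-03]), 'joint_efforts': array([-2.86920103e-04, -5.48701930e+01,  1.54598929e+00, -1.98125607e+01,
        9.25089349e-03,  8.87311937e-03,  5.67178347e-06]), 'tcp_pos': array([ 322.69753115, -648.37140719,  255.14165993]), 'orientation': array([-0.68811072, -0.16261245,  0.6885518 , -0.16111252]), 'wrist_force': array([ 0.2820245 ,  0.24138767, -0.2759878 ]), 'torque': array([-0.040642  , -0.01852601, -0.00538137]), 'gripper_width': 85.27963911463095}
scene [[396.6, 0.0, 309.5], [0.0, 396.6, 200.6], [0.0, 0.0, 1.0]] -0.006897321765192802 [[0.509, 0.508, -0.695, 1349.338], [0.861, -0.297, 0.414, -454.605], [0.003, -0.809, -0.588, 712.776], [0.0, 0.0, 0.0, 1.0]]
side [[514.6, 0.0, 313.0], [0.0, 514.6, 189.4], [0.0, 0.0, 1.0]] -0.0035362308370014365 [[0.745, -0.474, 0.469, -141.935], [-0.667, -0.511, 0.542, -836.088], [-0.017, -0.717, -0.697, 1152.9], [0.0, 0.0, 0.0, 1.0]]
wrist [[283.2, 0.0, 321.0], [0.0, 283.2, 198.3], [0.0, 0.0, 1.0]] -0.02074106451501149 [[0.445, -0.854, -0.269, 391.204], [-0.895, -0.425, -0.131, -614.929], [-0.003, 0.299, -0.954, 373.207], [0.0, 0.0, 0.0, 1.0]]
```

View pics/scene0.png

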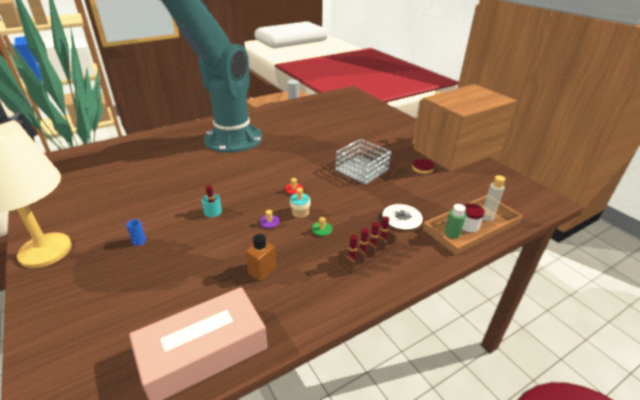

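View pics/side0.png

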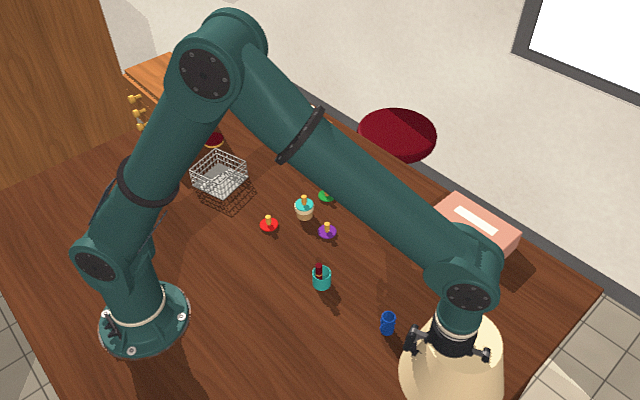

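View pics/wrist0.png

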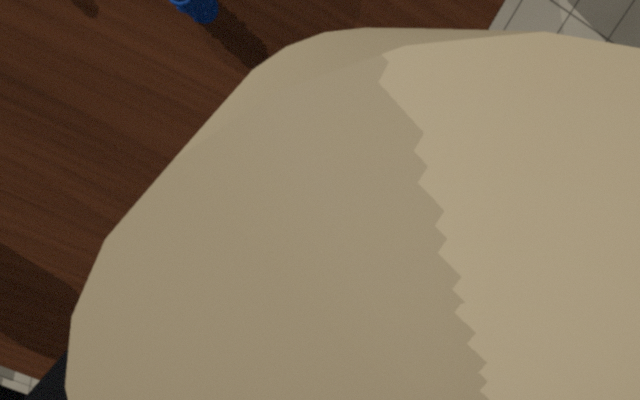

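The scene shows the tin with the tube at scene (211,208) / side (321,278), and the lid pair at scene (300,203) / side (304,207). The look-alikes are:

| Look-alike | Scene pixel | Side pixel |
|---|---|---|
| Red | (293,186) | (269,224) |
| Purple | (269,220) | (327,231) |
| Green | (322,228) | (326,196) |

The four rack tubes could be taken for the spent tube, but only the spent one stands in the tin. The basket is at scene (362,160) / side (219,175).

```bash
cat > h.py <<'E'
from station import *
import cv2,numpy as np
from scipy.spatial.transform import Rotation as R
def ray(n,uv,c=None):
    c=c or get_calibration(n); K=np.array(c["camera_matrix"]);T=np.array(c["cam_to_world"])
    d=np.array([(uv[0]-K[0,2])/K[0,0],(uv[1]-K[1,2])/K[1,1]]);p=d.copy()
    for _ in range(20): p=d/(1+c["k1"]*(p@p))
    v=T[:3,:3]@np.array([p[0],p[1],1]); return T[:3,3],v/np.linalg.norm(v)
def plane(n,uv,z,c=None):
    o,v=ray(n,uv,c); return o+v*(z-o[2])/v[2]
def tri(n1,a,n2,b):
    o1,v1=ray(n1,a);o2,v2=ray(n2,b)
    s=np.linalg.lstsq(np.c_[v1,-v2],o2-o1,rcond=None)[0]
    p,q=o1+v1*s[0],o2+v2*s[1]; return (p+q)/2,np.linalg.norm(p-q)
def proj(n,P,c=None):
    c=c or get_calibration(n); K=np.array(c["camera_matrix"]);T=np.linalg.inv(np.array(c["cam_to_world"]))
    p=T[:3,:3]@np.array(P)+T[:3,3]; p=p[:2]/p[2]; p=p*(1+c["k1"]*(p@p)); return K[:2,:2]@p+K[:2,2]
def rel(P,yaw=None):
    "tool-frame shift in cm from the TCP to P"
    s=sense(); r=R.from_quat(s["orientation"]); return r.inv().apply(np.array(P)-s["tcp_pos"])/10
def save(n,f,box=None,k=1):
    im=capture(n)[:,:,::-1].copy()
    if box: x,y,w,h_=box; im=im[y:y+h_,x:x+w]
    im=cv2.resize(im,None,fx=k,fy=k,interpolation=cv2.INTER_CUBIC); cv2.imwrite("pics/"+f,im)
E
python3 - <<'E'
from h import *
for n,b in (("scene",(180,120,220,160)),("side",(180,140,220,160))):
    im=cv2.imread(f"pics/{n}0.png"); x,y,w,h=b
    cv2.imwrite(f"pics/{n}0c.png",cv2.resize(im[y:y+h,x:x+w],None,fx=3.6,fy=3.6,interpolation=cv2.INTER_CUBIC))
    hsv=cv2.cvtColor(im,cv2.COLOR_BGR2HSV)
    m=cv2.inRange(hsv,(82,100,90),(96,255,255))
    nn,l,st,ce=cv2.connectedComponentsWithStats(m)
    for i in range(1,nn):
        if st[i,4]>25: print(n,st[i],ce[i])
print(R.from_quat(sense()["orientation"]).as_matrix().round(3))
print(tri("scene",(300,190),"side",(304,198)),tri("scene",(210,188),"side",(319,265)))
E
```

```text
scene [202 195  19  22 273] [211.52014652 206.81318681]
scene [291 194  17  10 107] [299.23364486 199.26168224]
side [295 198  18  13 146] [303.96575342 204.76027397]
side [312 265  19  26 308] [322.14935065 279.26298701]
[[-0.001  0.446 -0.895]
 [ 0.001 -0.895 -0.446]
 [-1.    -0.002  0.   ]]
(array([540.2074235 ,  -5.80359516,  75.34215803]), np.float64(3.2525449925167917)) (array([ 404.79556485, -221.65493628,   78.24997078]), np.float64(0.21608117725117282))
```

View pics/scene0c.png

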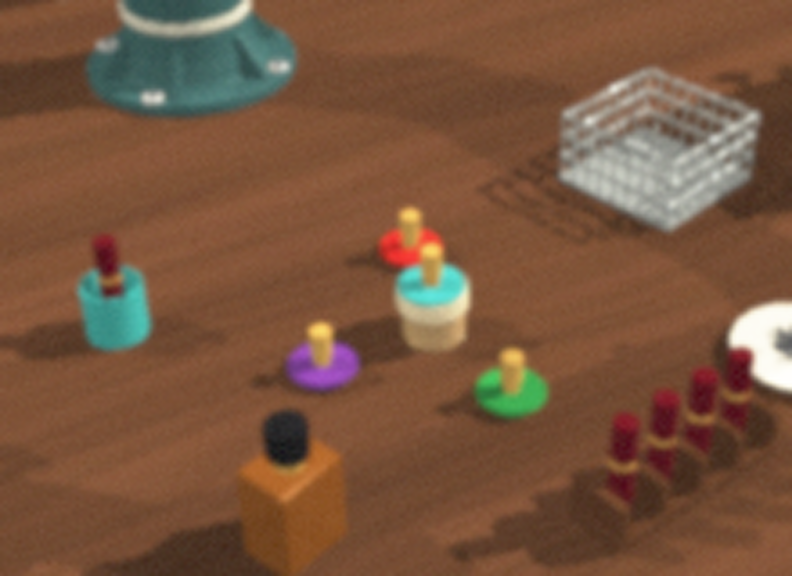

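View pics/side0c.png

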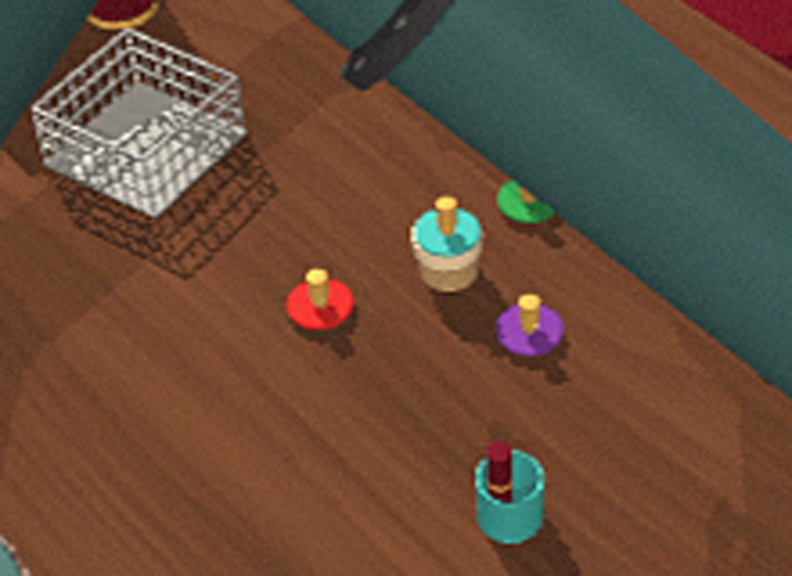

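The crops confirm the choice: the teal lid on cream on the wooden stand is the pair (scene (300,199), side (304,205)), and the maroon tube stands in the teal tin. Next I compute positions and check heights.

Run:
```python
from h import *
np.set_printoptions(precision=1,suppress=True)
S=lambda x,y:(180+x/3.6,120+y/3.6)
D=lambda x,y:(180+x/3.6,140+y/3.6)
for nm,a,b,z in (("rim",S(114,286),D(510,485),48),("tubetop",S(106,241),D(500,449),84),("flange",S(432,285),D(448,233),50),("knobtip",S(432,249),D(447,202),82),("roller",(136,222),(388,312),62),("perfume",(260,241),None,109),("red",S(410,214),D(317,274),36),("purple",S(320,329),D(529,300),36),("green",S(512,355),None,36)):
    print(nm,plane("scene",a,z), plane("side",b,z) if b else "", tri("scene",a,"side",b) if b else "")
for nm,a,z in (("bas rim",(653,70),70),("",(758,118),70),("",(672,175),70),("",(562,120),70),("floorish",(670,228),2),("",(562,182),2),("",(752,182),2)): print(nm,plane("scene",S(*a),z))
for a,z in (((128,30),70),((240,77),70),((36,106),70),((155,215),2),((42,163),2),((245,130),2)): print("side",plane("side",D(*a),z))
```

```text
rim [ 418.1 -225.8   48. ] [ 403.9 -232.8   48. ] (array([ 408.3, -225.5,   39.8]), np.float64(4.92674596964225))
tubetop [ 407.4 -223.2   84. ] [ 402.2 -224.2   84. ] (array([ 403.6, -222.5,   81.4]), np.float64(0.3990965072954385))
flange [546.9  -8.6  50. ] [538.  -10.6  50. ] (array([541.3,  -6. ,  45. ]), np.float64(1.2793644197678584))
knobtip [543.8  -6.5  82. ] [540.9  -7.4  82. ] (array([542.1,  -5.8,  80.4]), np.float64(0.6523607029693546))
roller [ 434.5 -433.6   62. ] [ 440.7 -431.7   62. ] (array([ 439. , -433.3,   65.3]), np.float64(0.7488440384677774))
perfume [ 713.6 -206.5  109. ]  
red [428.5  36.2  36. ] [436.6  37.8  36. ] (array([434.2,  33.6,  40.5]), np.float64(1.0469725960335248))
purple [ 536.8 -103.    36. ] [ 545.1 -101.5   36. ] (array([ 542.2, -105. ,   40.7]), np.float64(0.7427885672092065))
green [639.5   8.5  36. ]  
bas rim [368.9 339.2  70. ]
 [494.3 365.5  70. ]
 [534.7 236.1  70. ]
 [406.6 207.8  70. ]
floorish [520.8 251.9   2. ]
 [406.2 211.6   2. ]
 [496.9 366.9   2. ]
side [480.6 369.3  70. ]
side [516.9 246.   70. ]
side [362.  337.4  70. ]
side [393.4 216.4   2. ]
side [356.1 341.    2. ]
side [517.4 251.1   2. ]
```

Run:
```python
from h import *
np.set_printoptions(precision=1,suppress=True)
print(plane("scene",(44,250),0),plane("scene",(20,125),300), plane("scene",(20,210),200))
c=R.from_quat(sense()["orientation"]).as_matrix(); C=get_calibration("wrist")["cam_to_world"]
s=sense(); C=np.array(C); print("cam in tool",c.T@(C[:3,3]-s["tcp_pos"]), c.T@C[:3,2])
print("shift",rel((406,-226,256)), rel((430,-215,256)))
```

```text
[ 346.  -662.4    0. ] [ 246.1 -606.3  300. ] [ 461.7 -643.   200. ]
cam in tool [-117.9    0.3  -76.2] [ 1.  -0.   0.3]
shift [ -0.  -34.1 -26.3] [ -0.  -34.  -28.9]
```

Run:
```python
from h import *
for z in (0,50,100,150,200,250,300): print(z,proj("scene",(346,-662,z)),proj("side",(346,-662,z)))
print(proj("scene",sense()["tcp_pos"]))
for z in (0,100,200): print(proj("scene",(430,-600,z)))
```

```text
0 [ 44.16217746 249.94556055] [434.68802062 420.10979106]
50 [ 36.46742275 235.42977111] [438.18073995 410.61733288]
100 [ 28.31643931 220.03891476] [441.9037228  400.49736937]
150 [ 19.66815868 203.69276985] [445.88047766 389.68565643]
200 [ 10.47653931 186.30119214] [450.13782001 378.10888617]
250 [  0.68981143 167.76256799] [454.70647389 365.68303325]
300 [ -9.75041455 147.96197768] [459.62180942 352.31132603]
[  6.88186071 159.59529795]
[ 73.4013397  261.18692601]
[ 58.79806821 230.92220026]
[ 42.28215043 196.62703827]
```

>>> {"op": "jog_arm", "data": {
  "delta_pos": [
    [-4,0,0],
    [-4,0,0],
    [-1,-3.4,-2.6],
    [0,-3.8,-2.9],
    [0,-3.8,-2.9]
  ],
  "twist": [
    [0,0,0],
    [0,0,0],
    [0,0,0],
    [0,0,0],
    [0,0,0]
  ],
  "fingers": [8.5,8.5,8.5,8.5,8.5]
}}

```text
time_s: 0.65
tcp_pos: [349.3, -511.9, 346.7]
orientation: [0.689, 0.161, -0.688, 0.162]
wrist_force: [1.5, 0.7, -1.0]
gripper_width: 85.3
```

>>> {"op": "jog_arm", "data": {
  "delta_pos": [
    [0,-3.8,-2.9],
    [0,-3.8,-2.9],
    [0,-3.8,-2.9],
    [0,-3.8,-2.9],
    [0,-3.8,-2.9]
  ],
  "twist": [
    [0,0,0],
    [0,0,0],
    [0,0,0],
    [0,0,0],
    [0,0,0]
  ],
  "fingers": [5,5,5,5,5]
}}

```text
time_s: 1.15
tcp_pos: [394.2, -276.4, 346.2]
orientation: [-0.688, -0.162, 0.688, -0.162]
wrist_force: [1.6, 0.2, -0.4]
gripper_width: 49.9
```

Run:
```python
from h import *
print(sense()); print(rel((406,-226,256)))
save("wrist","w1.png");save("side","s1.png")
```

```text
{'time_s': 1.15, 'joint_positions': array([ 0.57141656,  0.17516984, -0.06254289,  2.03878287,  0.01365442,
        0.92798732, -0.60749843]), 'joint_velocities': array([-0.65497631, -0.29445361, -0.29774722,  0.38254006,  0.04590396,
       -0.09906221, -0.95937527]), 'joint_efforts': array([  4.54514891, -30.11261702,   1.36863068, -19.29793775,
         0.07879995,   0.22940862,   0.6575194 ]), 'tcp_pos': array([ 394.22831685, -276.42452248,  346.23276643]), 'orientation': array([-0.68835244, -0.16175667,  0.68835258, -0.16179131]), 'wrist_force': array([ 1.553944  ,  0.21582511, -0.42184683]), 'torque': array([ 0.00968133, -0.020291  , -0.02968125]), 'gripper_width': 49.915101669476655}
[ 9.02304895 -3.99067528 -3.30010148]
```

View pics/w1.png

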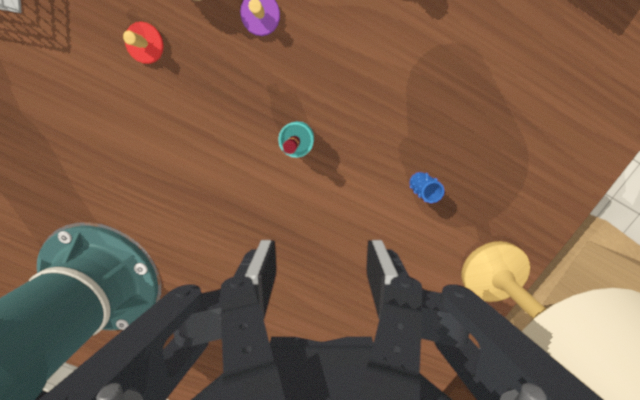

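View pics/s1.png

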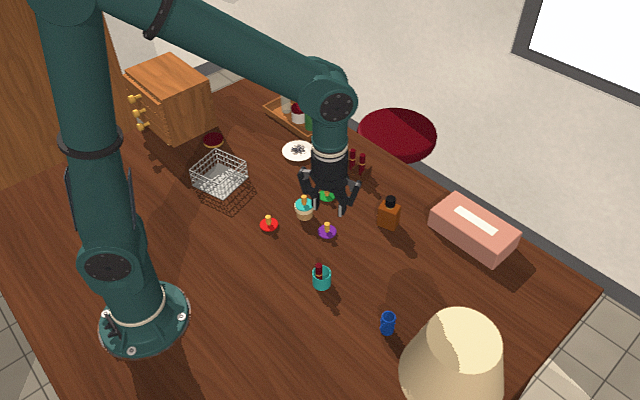

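Wrist view: the tin is at (296,139) with the maroon tube in it, standing upright. The jaws and path are clear.

>>> {"op": "jog_arm", "data": {
  "delta_pos": [
    [4,-1,-1],
    [4,-0.8,-1],
    [4,0,0],
    [1,0,0],
    [0,0,0]
  ],
  "twist": [
    [0,0,0],
    [0,0,0],
    [0,0,0],
    [0,0,0],
    [0,0,0]
  ],
  "fingers": [5,5,5,5,5]
}}

```text
time_s: 1.75
tcp_pos: [403.2, -253.6, 215.1]
orientation: [-0.687, -0.162, 0.69, -0.161]
wrist_force: [-0.0, -0.3, 0.3]
gripper_width: 49.7
```

Run:
```python
from h import *
print(sense()["tcp_pos"]); print(rel((406,-226,206)))
save("wrist","w2.png")
c=get_calibration("wrist")
im=cv2.imread("pics/w2.png");hsv=cv2.cvtColor(im,cv2.COLOR_BGR2HSV)
for nm,m,z in (("teal",cv2.inRange(hsv,(80,70,60),(97,255,255)),48),("maroon",cv2.inRange(hsv,(168,100,40),(180,255,200)),84)):
    nn,l,st,ce=cv2.connectedComponentsWithStats(m)
    for i in range(1,nn):
        if st[i,4]>60: print(nm,st[i],ce[i],plane("wrist",(st[i,0]+st[i,2]/2,st[i,1]+st[i,3]/2),z,c))
```

```text
[ 403.17487816 -253.61638534  215.1260948 ]
[ 0.91568826 -2.34495845 -1.48391424]
teal [ 278  142   48   52 1406] [304.68705548 164.10455192] [ 412.68715962 -228.3960626    48.        ]
teal [ 48 278  65  45 340] [ 82.25       298.65882353] [144.38091548 -55.23085387  48.        ]
teal [   0  282  104   99 3386] [ 48.27554637 333.40047253] [ 78.70157235 -30.94431991  48.        ]
teal [  0 353  44  47 974] [ 17.26488706 380.97022587] [-22.0549298   -5.15323204  48.        ]
maroon [284 170  19  24 363] [293.33608815 181.82093664] [ 405.09438168 -225.99086345   84.        ]
```

View pics/w2.png

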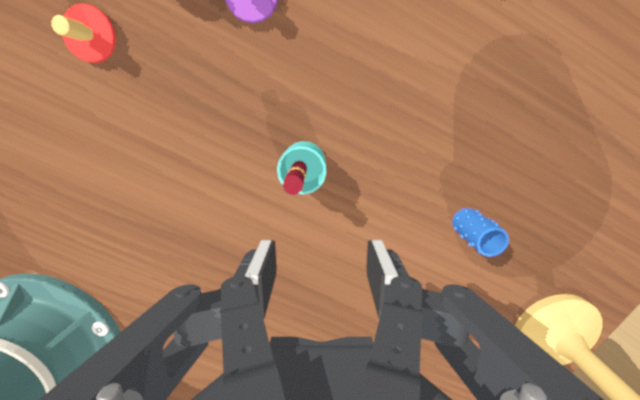

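Run:
```python
from h import *
c=get_calibration("wrist")
im=cv2.imread("pics/w2.png")[125:215,250:360]
cv2.imwrite("pics/w2c.png",cv2.resize(im,None,fx=6,fy=6,interpolation=cv2.INTER_CUBIC))
P=plane("wrist",(293,186.5),84,c);print(P,rel([P[0],P[1],150]))
print(plane("wrist",(302,166.5),48,c))
```

```text
[ 401.0367728  -227.35423064   84.        ] [ 6.65491402 -2.55555326 -0.9072859 ]
[ 414.09790205 -227.73127917   48.        ]
```

View pics/w2c.png

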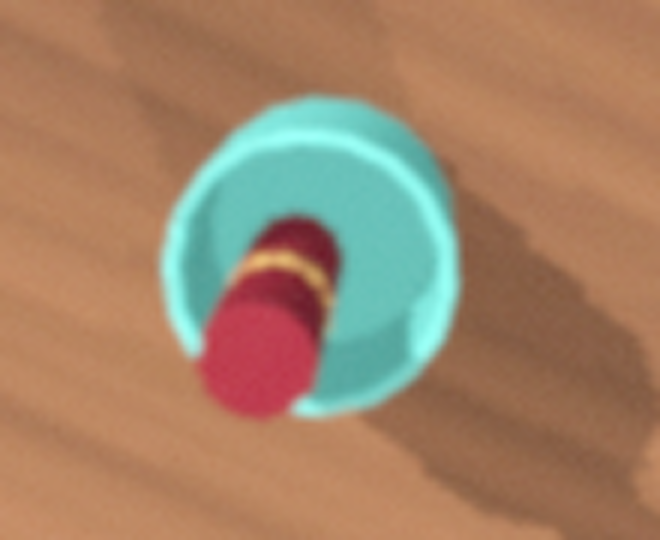

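Run:
```python
from h import *
c=get_calibration("wrist")
P=plane("wrist",(293,185),84,c);print(P,rel([P[0],P[1],150]),rel((404,-225,150)))
print(plane("wrist",(301.9,170.3),48,c),plane("wrist",(277.2,170.3),48,c)-plane("wrist",(326.7,170.3),48,c))
```

```text
[ 402.32604958 -226.76179358   84.        ] [ 6.65484873 -2.55129811 -1.04910992] [ 6.65474742 -2.63468292 -1.27738   ]
[ 410.46967396 -229.32723107   48.        ] [-22.61634812  45.64612136   0.        ]
```

>>> {"op": "jog_arm", "data": {
  "delta_pos": [
    [0,-2.6,-1.1],
    [0,0,0],
    [3.5,0,0],
    [3,0,0],
    [0,0,0]
  ],
  "twist": [
    [0,0,0],
    [0,0,0],
    [0,0,0],
    [0,0,0],
    [0,0,0]
  ],
  "fingers": [5,5,5,5,5]
}}

```text
time_s: 2.3
tcp_pos: [401.9, -225.6, 150.4]
orientation: [-0.687, -0.162, 0.689, -0.161]
wrist_force: [-1.0, -0.1, -0.3]
gripper_width: 50.0
```

Run:
```python
from h import *
print(sense()["tcp_pos"]); print(rel((403,-225.5,80)))
save("wrist","w3.png")
```

```text
[ 401.86420781 -225.61097972  150.40764809]
[ 7.04043229  0.05431397 -0.12147317]
```

View pics/w3.png

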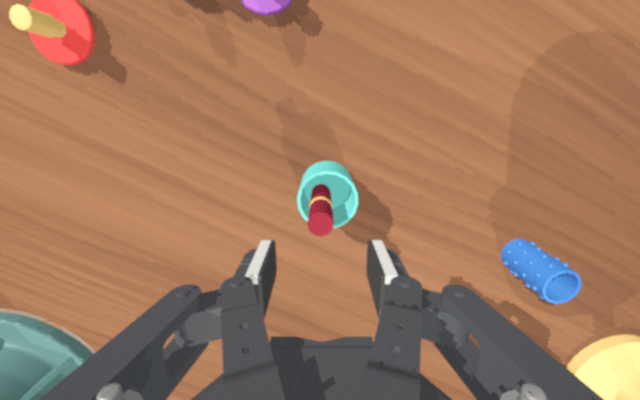

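The tube top at (320,224) is centred between the jaws (centre column 321). Next I descend.

>>> {"op": "jog_arm", "data": {
  "delta_pos": [
    [3,0,-0.1],
    [2.5,0,0],
    [1.4,0,0],
    [0,0,0]
  ],
  "twist": [
    [0,0,0],
    [0,0,0],
    [0,0,0],
    [0,0,0]
  ],
  "fingers": [5,5,5,5]
}}

```text
time_s: 2.75
tcp_pos: [404.3, -225.6, 82.8]
orientation: [0.689, 0.161, -0.688, 0.162]
wrist_force: [0.1, -0.0, 0.4]
gripper_width: 50.1
```

Run:
```python
from h import *
print(sense()["tcp_pos"],sense()["wrist_force"]); print(rel((403,-225.5,80)))
save("wrist","w4.png");save("scene","c4.png",(150,120,160,120),5)
```

```text
[ 404.31575824 -225.60906427   82.79750244] [ 0.10483158 -0.04920404  0.42466137]
[ 0.27965351 -0.06857913  0.11305823]
```

View pics/w4.png

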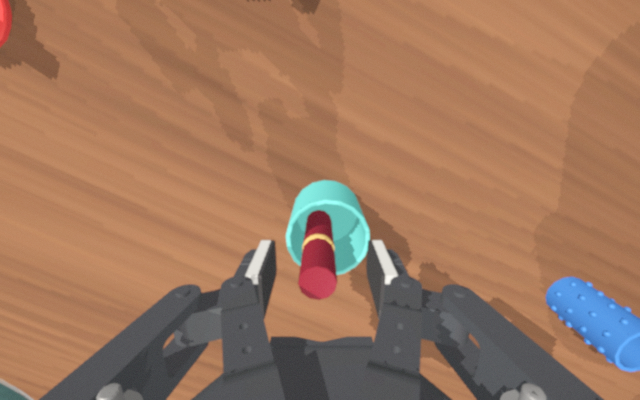

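View pics/c4.png

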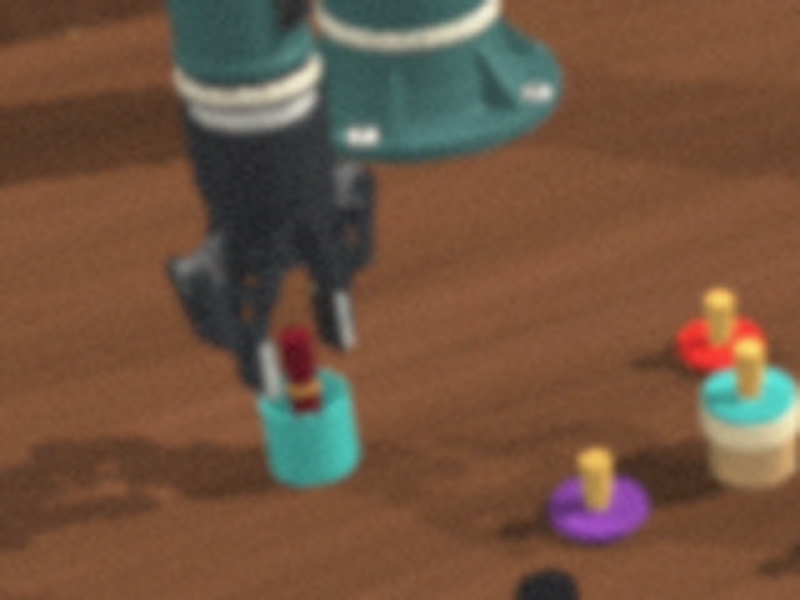

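The tube top is at (317,283), between the pads, with the tips just above the rim. Closing now.

>>> {"op": "jog_arm", "data": {
  "delta_pos": [
    [0,0,0],
    [0,0,0],
    [0,0,0],
    [0,0,0],
    [0,0,0]
  ],
  "twist": [
    [0,0,0],
    [0,0,0],
    [0,0,0],
    [0,0,0],
    [0,0,0]
  ],
  "fingers": [1.5,1.0,1.0,1.0,1.0]
}}

```text
time_s: 3.35
tcp_pos: [404.2, -225.2, 83.5]
orientation: [0.689, 0.161, -0.688, 0.162]
wrist_force: [-0.3, 0.4, 7.3]
gripper_width: 17.2
```

>>> {"op": "jog_arm", "data": {
  "delta_pos": [
    [-1,0,0],
    [-3,0,0],
    [-4,0,0],
    [-2,0,0],
    [0,0,0]
  ],
  "twist": [
    [0,0,0],
    [0,0,0],
    [0,0,0],
    [0,0,0],
    [0,0,0]
  ],
  "fingers": [1.0,1.0,1.0,1.0,1.0]
}}

```text
time_s: 3.85
tcp_pos: [405.0, -225.7, 185.7]
orientation: [0.69, 0.16, -0.686, 0.163]
wrist_force: [0.5, -0.3, 0.3]
gripper_width: 17.1
```

Run:
```python
from h import *
print(sense()["tcp_pos"],sense()["gripper_width"]); print(rel((446,289,190)))
save("wrist","w5.png")
```

```text
[ 405.03879328 -225.66357736  185.68673715] 17.098981339865777
[ -0.56262179 -44.25484946 -26.58838058]
```

View pics/w5.png

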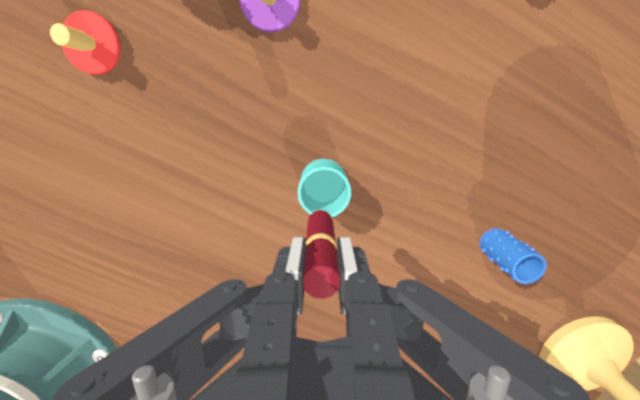

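The tube is held upright at (320,265), and the tin at (324,188) is now empty and still standing. Moving to the basket.

>>> {"op": "jog_arm", "data": {
  "delta_pos": [
    [-1,-3,-1.8],
    [-1,-4,-2.4],
    [0,-4,-2.4],
    [0,-4,-2.4],
    [0,-4,-2.4]
  ],
  "twist": [
    [0,0,0],
    [0,0,0],
    [0,0,0],
    [0,0,0],
    [0,0,0]
  ],
  "fingers": [1.0,1.0,1.0,1.0,1.0]
}}

```text
time_s: 4.4
tcp_pos: [419.8, -2.3, 201.6]
orientation: [-0.688, -0.162, 0.689, -0.162]
wrist_force: [0.6, 0.5, 0.7]
gripper_width: 16.8
```

>>> {"op": "jog_arm", "data": {
  "delta_pos": [
    [0,-4,-2.4],
    [0,-4,-2.4],
    [0,-4,-2.4],
    [0,-4,-2.4],
    [0,-4,-2.4]
  ],
  "twist": [
    [0,0,0],
    [0,0,0],
    [0,0,0],
    [0,0,0],
    [0,0,0]
  ],
  "fingers": [1.0,1.0,1.0,1.0,1.0]
}}

```text
time_s: 4.9
tcp_pos: [438.0, 230.0, 201.1]
orientation: [-0.687, -0.162, 0.689, -0.162]
wrist_force: [1.0, 0.6, 0.3]
gripper_width: 17.3
```

Run:
```python
from h import *
print(sense()["tcp_pos"],sense()["gripper_width"]); print(rel((446,289,190)))
save("wrist","w6.png")
```

```text
[438.02231315 229.96942322 201.11395664] 17.285341806181357
[ 1.09972156 -4.92855786 -3.34927679]
```

View pics/w6.png

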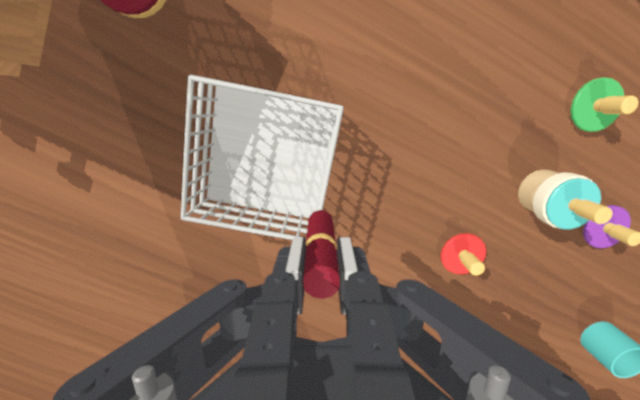

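Run:
```python
from h import *
c=get_calibration("wrist")
q=[plane("wrist",p,69,c) for p in ((191,76),(342,107),(182,217))]
print(np.round(q,1)); m=(q[1]+q[2])/2; print(m,np.linalg.norm(q[0]-q[1]),np.linalg.norm(q[0]-q[2]))
print(sense()["tcp_pos"],rel((m[0],m[1],130)))
```

```text
[[482.7 385.   69. ]
 [517.6 261.8  69. ]
 [360.1 350.7  69. ]]
[438.83012285 306.27443336  69.        ] 127.97457075969172 127.3089630357989
[439.23179158 240.94724126 202.00513224] [ 7.25575971 -5.78824719 -2.89405768]
```

>>> {"op": "jog_arm", "data": {
  "delta_pos": [
    [0,-3.2,-1.7],
    [0,-1.4,-0.7],
    [1,0,0],
    [2,0,0],
    [0,0,0]
  ],
  "twist": [
    [0,0,0],
    [0,0,0],
    [0,0,0],
    [0,0,0],
    [0,0,0]
  ],
  "fingers": [1.0,1.0,1.0,1.0,1.0]
}}

```text
time_s: 5.45
tcp_pos: [438.2, 276.7, 169.4]
orientation: [-0.686, -0.16, 0.691, -0.163]
wrist_force: [-1.0, -0.3, -0.3]
gripper_width: 16.8
```

Run:
```python
from h import *
print(sense()["tcp_pos"],rel((441,293,108)))
save("wrist","w7.png")
```

```text
[438.20652133 276.69000689 169.44394724] [ 6.13344897 -1.35263086 -1.021261  ]
```

View pics/w7.png

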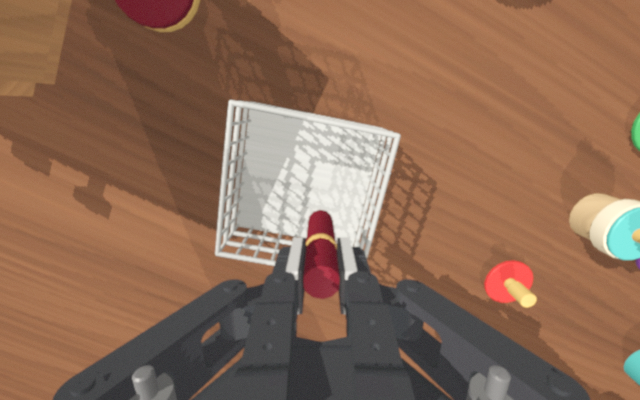

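Run:
```python
from h import *
c=get_calibration("wrist")
q=[plane("wrist",p,69,c) for p in ((231,101),(398,134),(218,254))]
m=(q[1]+q[2])/2; print(np.round(q,1),m); print(sense()["tcp_pos"],rel((m[0],m[1],108)))
```

```text
[[483.2 372.5  69. ]
 [517.1 250.3  69. ]
 [360.  337.8  69. ]] [438.53589519 294.02785385  69.        ]
[438.9001794  277.21182382 170.54260878] [ 6.24708876 -1.53580077 -0.74839352]
```

>>> {"op": "jog_arm", "data": {
  "delta_pos": [
    [0,-1.6,-0.8],
    [1,0,0],
    [3,0,0],
    [3,0,0],
    [0,0,0]
  ],
  "twist": [
    [0,0,0],
    [0,0,0],
    [0,0,0],
    [0,0,0],
    [0,0,0]
  ],
  "fingers": [1.0,1.0,1.0,1.0,1.0]
}}

```text
time_s: 6.0
tcp_pos: [438.2, 297.3, 99.5]
orientation: [-0.686, -0.161, 0.69, -0.163]
wrist_force: [-1.1, -1.1, 0.3]
gripper_width: 16.9
```

Run:
```python
from h import *
print(sense()["tcp_pos"],sense()["wrist_force"],rel((438.5,294,88)))
save("wrist","w8.png")
```

```text
[438.24581833 297.31968698  99.47694177] [-1.13602578 -1.08650518  0.30172983] [1.14882656 0.30703146 0.11823893]
```

View pics/w8.png

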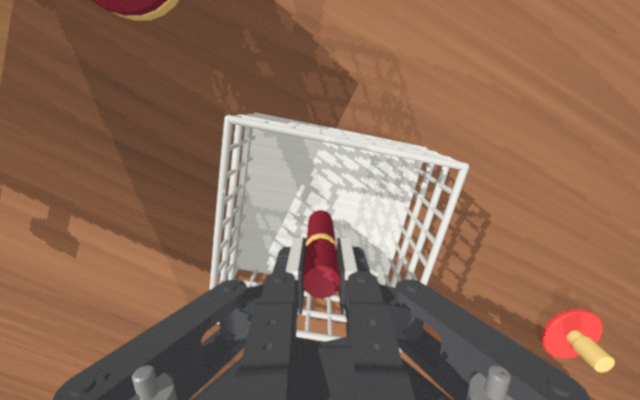

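The tube is inside the basket and well clear of the walls. Lower a little more and release.

>>> {"op": "jog_arm", "data": {
  "delta_pos": [
    [1.2,0,0],
    [0,0,0],
    [0,0,0],
    [0,0,0],
    [0,0,0]
  ],
  "twist": [
    [0,0,0],
    [0,0,0],
    [0,0,0],
    [0,0,0],
    [0,0,0]
  ],
  "fingers": [1.0,1.0,4.0,4.0,4.0]
}}

```text
time_s: 6.55
tcp_pos: [440.5, 298.6, 91.0]
orientation: [0.689, 0.162, -0.688, 0.162]
wrist_force: [0.3, 0.6, 0.1]
gripper_width: 40.3
```

>>> {"op": "jog_arm", "data": {
  "delta_pos": [
    [-2,0,0],
    [-4,0,0],
    [-4,0,0],
    [-3,0,0],
    [0,0,0]
  ],
  "twist": [
    [0,0,0],
    [0,0,0],
    [0,0,0],
    [0,0,0],
    [0,0,0]
  ],
  "fingers": [4,4,4,4,4]
}}

```text
time_s: 7.05
tcp_pos: [442.5, 300.2, 225.0]
orientation: [0.692, 0.163, -0.685, 0.16]
wrist_force: [0.4, 0.3, -1.1]
gripper_width: 39.6
```

Run:
```python
from h import *
print(sense()["tcp_pos"],sense()["gripper_width"])
save("wrist","w9.png"); print(rel((542,-6,190)))
print(sense()["joint_positions"])
```

```text
[442.5255467  300.20174283 225.0002174 ] 39.608440368448626
[ 3.22649122 31.81811862  4.60492503]
[-0.57646991  0.39850622 -0.13583232  2.06911939  0.08492814  0.67318299
 -1.87712866]
```

View pics/w9.png

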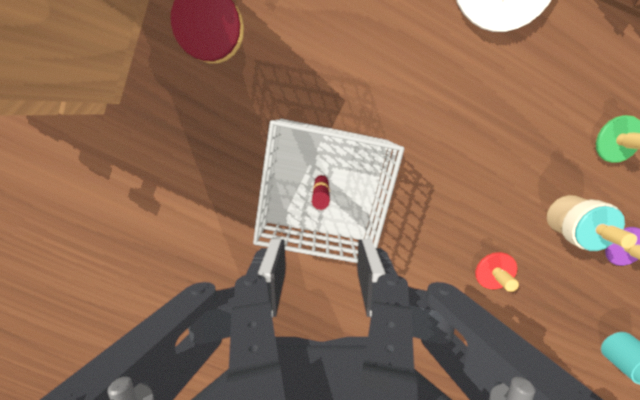

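The tube stands released inside the basket at (321,192). Next I go to the lid pair with the jaws open.

>>> {"op": "jog_arm", "data": {
  "delta_pos": [
    [0,3,0.4],
    [0,4,0.6],
    [0,4,0.6],
    [0,4,0.6],
    [0,4,0.6]
  ],
  "twist": [
    [0,0,0],
    [0,0,0],
    [0,0,0],
    [0,0,0],
    [0,0,0]
  ],
  "fingers": [8.5,8.5,8.5,8.5,8.5]
}}

```text
time_s: 7.6
tcp_pos: [499.0, 114.0, 219.1]
orientation: [-0.687, -0.162, 0.689, -0.162]
wrist_force: [1.5, 0.3, 0.3]
gripper_width: 85.0
```

>>> {"op": "jog_arm", "data": {
  "delta_pos": [
    [0,4,0.6],
    [0,4,0.6],
    [0,3,0.4],
    [0,0,0],
    [0,0,0]
  ],
  "twist": [
    [0,0,0],
    [0,0,0],
    [0,0,0],
    [0,0,0],
    [0,0,0]
  ],
  "fingers": [8.5,8.5,8.5,8.5,8.5]
}}

```text
time_s: 8.1
tcp_pos: [533.6, 9.5, 219.1]
orientation: [-0.688, -0.161, 0.689, -0.161]
wrist_force: [0.3, -0.8, 0.1]
gripper_width: 85.2
```

Run:
```python
from h import *
c=get_calibration("wrist")
save("wrist","w10.png"); save("side","s10.png");print(sense()["tcp_pos"],rel((542,-6,190)))
print(R.from_quat(sense()["orientation"]).as_matrix().round(3))
im=cv2.imread("pics/w10.png");hsv=cv2.cvtColor(im,cv2.COLOR_BGR2HSV)
m=cv2.inRange(hsv,(80,90,90),(97,255,255))
nn,l,st,ce=cv2.connectedComponentsWithStats(m)
for i in range(1,nn):
    if st[i,4]>100: print(st[i],ce[i],plane("wrist",ce[i],50,c))
```

```text
[533.49621657  11.61081535 219.50965124] [2.94812145 1.95979538 0.02299297]
[[-0.002  0.447 -0.894]
 [ 0.001 -0.894 -0.447]
 [-1.    -0.001  0.001]]
[ 315  163   50   49 1473] [338.67481331 184.90970808] [542.28670165  -6.66474026  50.        ]
```

View pics/w10.png

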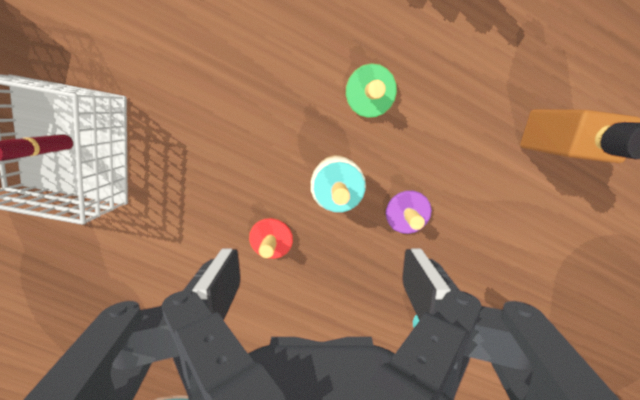

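The nested pair is at (338,185), with the jaws clear of red (270,239) and purple (408,212). Positions agree to about 1 mm, so I centre and descend partway.

>>> {"op": "jog_arm", "data": {
  "delta_pos": [
    [1,2.0,0],
    [4,0,0],
    [4,0,0],
    [0,0,0],
    [0,0,0]
  ],
  "twist": [
    [0,0,0],
    [0,0,0],
    [0,0,0],
    [0,0,0],
    [0,0,0]
  ],
  "fingers": [8.5,8.5,8.5,8.5,8.5]
}}

```text
time_s: 8.7
tcp_pos: [542.6, -6.2, 130.1]
orientation: [-0.687, -0.163, 0.689, -0.162]
wrist_force: [0.8, -0.2, 0.1]
gripper_width: 84.9
```

```bash
cat > lid.py <<'E'
from h import *
def look(f,zt,zk):
    c=get_calibration("wrist"); s=sense()
    save("wrist",f); im=cv2.imread("pics/"+f);hsv=cv2.cvtColor(im,cv2.COLOR_BGR2HSV)
    print(s["tcp_pos"].round(1),sense()["tcp_pos"].round(1),s["wrist_force"].round(1),s["gripper_width"])
    for nm,m,z in (("teal",cv2.inRange(hsv,(80,90,90),(97,255,255)),zt),("knob",cv2.inRange(hsv,(15,110,120),(30,255,255)),zk)):
        nn,l,st,ce=cv2.connectedComponentsWithStats(m)
        for i in range(1,nn):
            if st[i,4]>80: P=plane("wrist",(st[i,0]+st[i,2]/2,st[i,1]+st[i,3]/2),z,c);print(nm,st[i],P.round(1),rel(P).round(2))
E
python3 - <<'E'
from lid import *
look("w11.png",50,82)
E
```

```text
[542.6  -6.2 130.1] [543.8  -6.4 131.3] [ 0.8 -0.2  0.1] 84.93129207744435
teal [ 287  185   71   67 2754] [541.5  -8.   50. ] [8.13 0.04 0.28]
teal [454 377  22  23 291] [ 447.5 -206.2   50. ] [ 8.11 13.56 17.57]
knob [360  78  18  18  85] [633.3   9.7  82. ] [ 4.94  2.57 -8.72]
knob [311 214  22  20 225] [549.3  -3.6  82. ] [ 4.93 -0.   -0.61]
knob [229 279  13  30  95] [475.8  26.4  82. ] [ 4.92 -5.98  4.63]
```

View pics/w11.png

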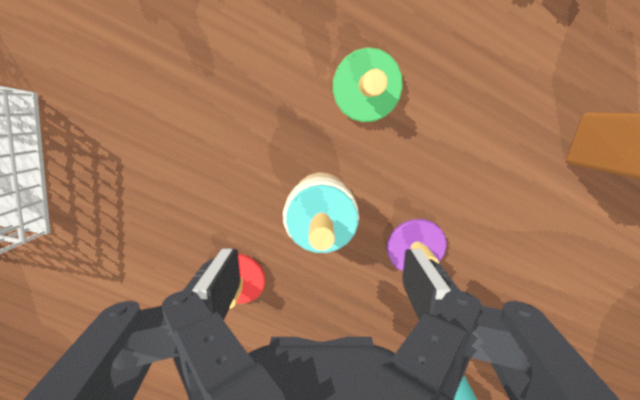

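>>> {"op": "jog_arm", "data": {
  "delta_pos": [
    [3,0,0],
    [3,0,0],
    [1,0,0],
    [0,0,0],
    [0,0,0]
  ],
  "twist": [
    [0,0,0],
    [0,0,0],
    [0,0,0],
    [0,0,0],
    [0,0,0]
  ],
  "fingers": [8.5,8.5,8.5,8.5,8.5]
}}

```text
time_s: 9.25
tcp_pos: [544.5, -7.5, 61.8]
orientation: [0.689, 0.162, -0.687, 0.162]
wrist_force: [-0.5, 0.1, 1.6]
gripper_width: 84.7
```

Run:
```python
from lid import *
look("w12.png",50,82)
save("scene","c12.png",(220,120,160,120),5)
```

```text
[544.5  -7.5  61.8] [544.6  -7.5  62. ] [-0.5  0.1  1.6] 84.71006115874187
teal [ 267  221  102   89 5543] [543.   -6.7  50. ] [ 1.2  -0.15  0.11]
knob [371  62  39  31 398] [631.6  10.7  82. ] [-1.98  2.25 -8.61]
knob [299 262  36  45 991] [552.2  -2.   82. ] [-2.   -0.15 -0.93]
knob [296 310  42  19 305] [536.8  -9.6  82. ] [-2.   -0.16  0.78]
```

View pics/w12.png

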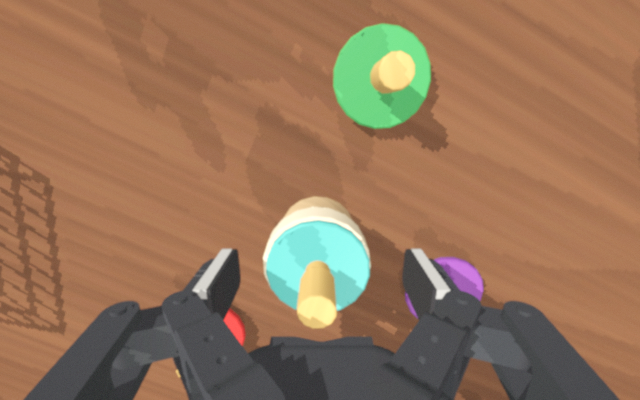

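View pics/c12.png

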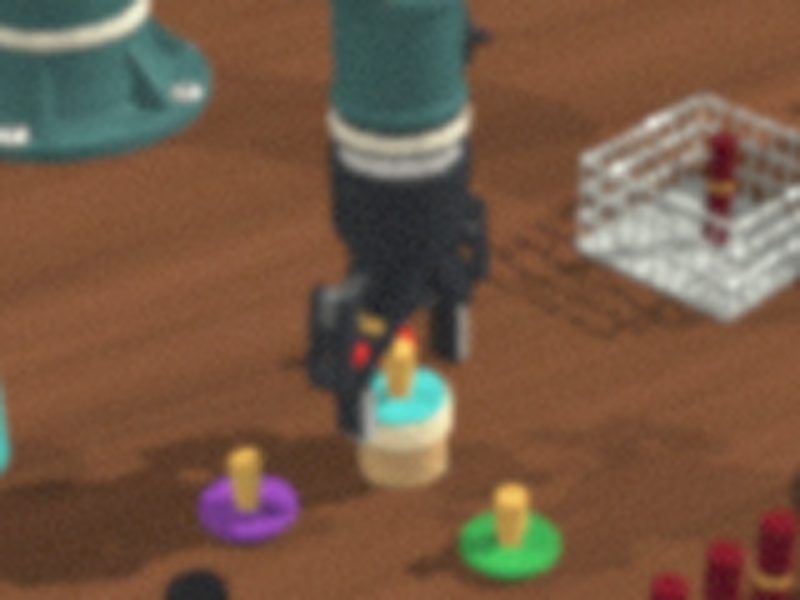

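Lid centre is about 1.5 mm off the jaw centre (318 vs 321 px), so I correct that and lower the last 18 mm.

>>> {"op": "jog_arm", "data": {
  "delta_pos": [
    [0.4,-0.15,0],
    [0.8,0,0],
    [0.7,0,0],
    [0,0,0]
  ],
  "twist": [
    [0,0,0],
    [0,0,0],
    [0,0,0],
    [0,0,0]
  ],
  "fingers": [8.5,8.5,8.5,8.5]
}}

```text
time_s: 9.75
tcp_pos: [541.8, -6.4, 40.1]
orientation: [-0.688, -0.162, 0.689, -0.162]
wrist_force: [-0.2, -0.2, -0.7]
gripper_width: 84.8
```

Run:
```python
from lid import *
look("w13.png",50,82)
save("scene","c13.png",(220,120,160,120),5)
```

```text
[541.8  -6.4  40.1] [542.   -6.4  40.5] [-0.2 -0.2 -0.7] 84.80937218208803
teal [ 263  236  119  101 7496] [543.4  -6.5  50. ] [-0.95  0.07 -0.11]
knob [384  45  49  41 675] [629.3  12.8  82. ] [-4.17  2.17 -8.66]
knob [ 300  283   44   59 1908] [554.4  -0.7  82. ] [-4.16  0.04 -1.35]
knob [161 370  28  30 333] [501.9  32.6  82. ] [-4.15 -5.28  1.86]
```

View pics/w13.png

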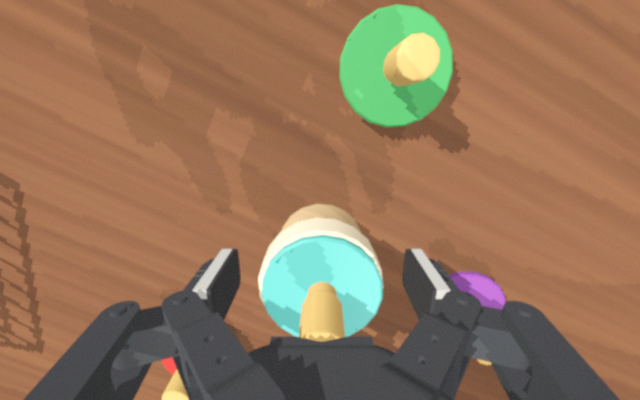

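View pics/c13.png

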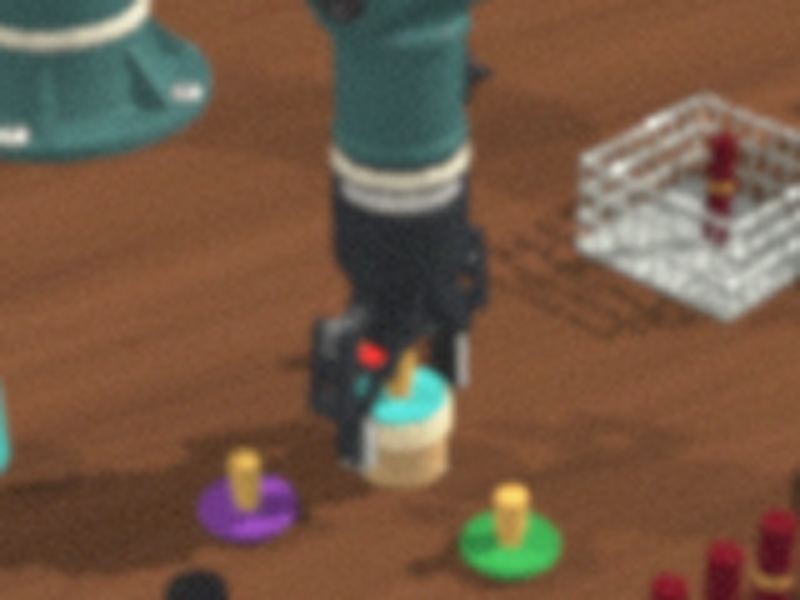

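>>> {"op": "jog_arm", "data": {
  "delta_pos": [
    [-0.3,0,0],
    [0,0,0],
    [0,0,0],
    [0,0,0],
    [0,0,0]
  ],
  "twist": [
    [0,0,0],
    [0,0,0],
    [0,0,0],
    [0,0,0],
    [0,0,0]
  ],
  "fingers": [8.5,7.0,6.3,5.4,5.0]
}}

```text
time_s: 10.35
tcp_pos: [542.8, -6.3, 45.2]
orientation: [0.689, 0.162, -0.688, 0.162]
wrist_force: [-1.5, -0.1, 6.1]
gripper_width: 56.5
```

>>> {"op": "jog_arm", "data": {
  "delta_pos": [
    [0,0,0],
    [0,0,0],
    [0,0,0]
  ],
  "twist": [
    [0,0,0],
    [0,0,0],
    [0,0,0]
  ],
  "fingers": [5.0,5.0,5.0]
}}

```text
time_s: 10.65
tcp_pos: [542.8, -6.3, 45.1]
orientation: [0.689, 0.162, -0.688, 0.162]
wrist_force: [-1.1, 0.1, 6.4]
gripper_width: 56.6
```

Run:
```python
from lid import *
look("w14.png",50,82); print(sense())
```

```text
[542.8  -6.3  45.1] [542.8  -6.3  45.1] [-1.1  0.1  6.4] 56.60243514619907
teal [ 266  233  116   97 6988] [544.   -7.4  50. ] [-0.49  0.16 -0.05]
knob [381  51  43  37 523] [629.9  12.7  82. ] [-3.68  2.18 -8.64]
knob [ 300  279   47   63 1953] [552.5  -2.6  82. ] [-3.69  0.11 -1.04]
knob [165 345  45  55 976] [504.2  30.6  82. ] [-3.69 -5.02  1.81]
{'time_s': 10.7, 'joint_positions': array([-0.03334436,  0.69856306, -0.05315973,  2.13595768,  0.11243753,
        0.30910992, -1.29062562]), 'joint_velocities': array([ 0.00017965,  0.0010951 , -0.00101362,  0.00058509, -0.00012225,
       -0.00047884,  0.00063196]), 'joint_efforts': array([  0.06863023, -44.68359232,   0.43184744,  -7.34303802,
         0.11915641,  -0.33759903,   0.07007266]), 'tcp_pos': array([542.79351636,  -6.26088938,  45.13865898]), 'orientation': array([ 0.68854816,  0.16166359, -0.68820246,  0.16169012]), 'wrist_force': array([-1.08579848,  0.23764622,  6.04460816]), 'torque': array([ 0.05816657,  0.30400629, -0.08388021]), 'gripper_width': 56.51348535915113}
```

View pics/w14.png

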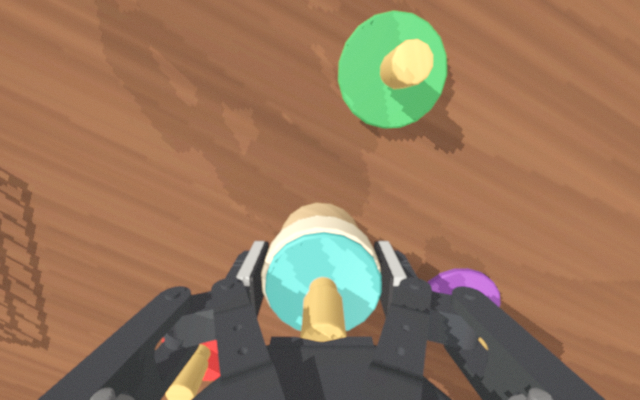

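The cream band is gripped (56.5 mm, the same 2 mm pad compliance as on the tube), with the outer lid nested at (323,280). Lifting gently.

>>> {"op": "jog_arm", "data": {
  "delta_pos": [
    [-0.5,0,0],
    [-1,0,0],
    [-1.5,0,0],
    [-2,0,0],
    [-2,0,0]
  ],
  "twist": [
    [0,0,0],
    [0,0,0],
    [0,0,0],
    [0,0,0],
    [0,0,0]
  ],
  "fingers": [5.0,5.0,5.0,5.0,5.0]
}}

```text
time_s: 11.2
tcp_pos: [542.2, -6.4, 115.2]
orientation: [-0.688, -0.162, 0.689, -0.162]
wrist_force: [0.7, -1.4, -1.1]
gripper_width: 56.5
```

>>> {"op": "jog_arm", "data": {
  "delta_pos": [
    [-2,0,0],
    [-2,0,0],
    [-1,0,0],
    [-0.5,0,0],
    [0,0,0]
  ],
  "twist": [
    [0,0,0],
    [0,0,0],
    [0,0,0],
    [0,0,0],
    [0,0,0]
  ],
  "fingers": [5.0,5.0,5.0,5.0,5.0]
}}

```text
time_s: 11.7
tcp_pos: [542.7, -6.4, 169.7]
orientation: [0.689, 0.162, -0.688, 0.162]
wrist_force: [-0.0, -0.1, -1.6]
gripper_width: 56.8
```

Run:
```python
from lid import *
look("w15.png",158,182); print(rel((410,-228.5,170)))
save("scene","c15.png",(200,90,160,120),5)
```

```text
[542.7  -6.4 169.7] [542.3  -6.4 169. ] [-0.  -0.1 -1.6] 56.80110131455833
teal [ 266  233  116   97 6985] [534.  -12.7 158. ] [1.1  0.19 1.02]
teal [ 422  340   44   59 1568] [ 511.1 -104.7  158. ] [1.11 7.41 7.18]
knob [ 598  113   42   60 1668] [651.  -78.4 182. ] [-1.3  11.29 -6.52]
knob [401 227  18  17 154] [583.3 -27.1 182. ] [-1.3   3.68 -2.75]
knob [ 300  279   47   63 2095] [534.7 -11.8 182. ] [-1.3   0.15  0.92]
[-0.08791834 13.98815353 21.74151732]
```

View pics/w15.png

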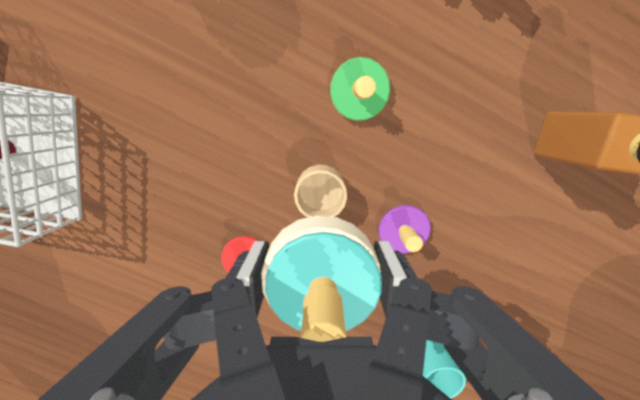

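View pics/c15.png

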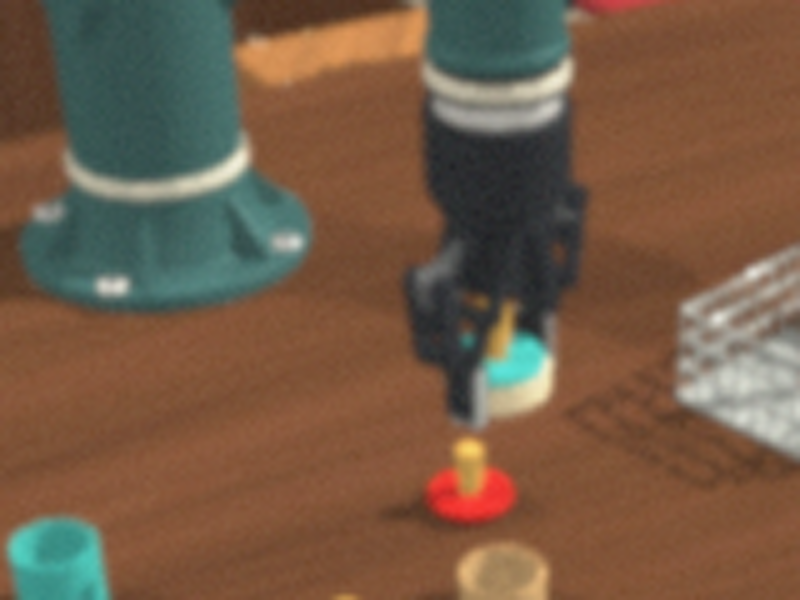

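The pair is held and unslipped: the flange box is the same as before the lift. The empty stand is at (320,190). I'll use the stand's pixel as the reference for aligning over the tin at the same relative height, and carry the pair to the tin.

>>> {"op": "jog_arm", "data": {
  "delta_pos": [
    [-0.3,0.5,0.8],
    [-0.5,1,1.6],
    [-0.5,1.4,2.2],
    [-0.5,1.6,2.5],
    [0,1.8,2.8]
  ],
  "twist": [
    [0,0,0],
    [0,0,0],
    [0,0,0],
    [0,0,0],
    [0,0,0]
  ],
  "fingers": [5.0,5.0,5.0,5.0,5.0]
}}

```text
time_s: 12.3
tcp_pos: [481.4, -107.8, 187.3]
orientation: [0.688, 0.162, -0.688, 0.162]
wrist_force: [0.6, -0.2, -2.0]
gripper_width: 56.6
```

>>> {"op": "jog_arm", "data": {
  "delta_pos": [
    [0,1.8,2.8],
    [0,1.8,2.8],
    [0,1.6,2.5],
    [0,1.3,2.0],
    [0,0.7,1.1]
  ],
  "twist": [
    [0,0,0],
    [0,0,0],
    [0,0,0],
    [0,0,0],
    [0,0,0]
  ],
  "fingers": [5.0,5.0,5.0,5.0,5.0]
}}

```text
time_s: 12.8
tcp_pos: [411.4, -223.4, 186.8]
orientation: [-0.688, -0.161, 0.689, -0.16]
wrist_force: [0.9, 0.1, -1.7]
gripper_width: 56.6
```

>>> {"op": "jog_arm", "data": {
  "delta_pos": [
    [0,0,0],
    [0,0,0]
  ],
  "twist": [
    [0,0,0],
    [0,0,0]
  ],
  "fingers": [5.0,5.0]
}}

```text
time_s: 13.0
tcp_pos: [414.3, -220.6, 187.1]
orientation: [0.688, 0.162, -0.688, 0.162]
wrist_force: [0.5, 0.2, -1.2]
gripper_width: 56.5
```

Run:
```python
from lid import *
print(sense()["tcp_pos"],rel((410,-228.5,188)))
save("wrist","w16.png"); c=cv2.imread("pics/w16.png");d=cv2.imread("pics/w15.png")
f=lambda a:cv2.resize(a[150:230,270:370],None,fx=4,fy=4,interpolation=cv2.INTER_CUBIC)
cv2.imwrite("pics/cmp16.png",np.hstack([f(d),f(c)]))
```

```text
[ 414.28968859 -220.6135776   187.14028324] [-0.08653665  0.51451924  0.73562446]
```

View pics/w16.png

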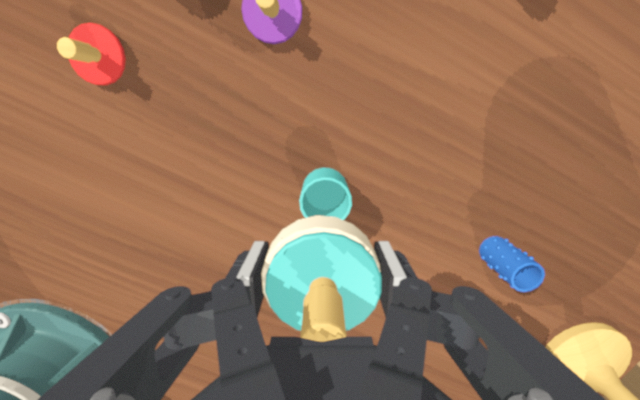

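View pics/cmp16.png

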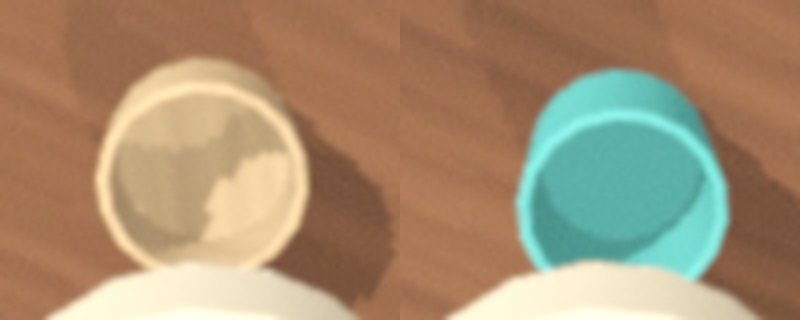

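Run:
```python
from h import *
c=get_calibration("wrist")   # tool-relative, use present pose; plane 139 below TCP
z=sense()["tcp_pos"][2]-139
S=lambda x,y:(270+x/4,150+y/4)
t=lambda x,y: rel(plane("wrist",S(x,y),z,c)).round(2)
print("stand L,R,T",t(95,180),t(309,180),t(202,80)); print("tin",t(118,205),t(328,205),t(223,106))
```

```text
stand L,R,T [13.9  -2.58  0.1 ] [13.9   2.49  0.1 ] [13.9  -0.04 -2.31]
tin [13.9  -2.04  0.72] [13.9   2.96  0.72] [13.9   0.45 -1.7 ]
```

>>> {"op": "jog_arm", "data": {
  "delta_pos": [
    [0,0.5,0.6],
    [1,0,0],
    [2,0,0],
    [2,0,0],
    [2,0,0]
  ],
  "twist": [
    [0,0,0],
    [0,0,0],
    [0,0,0],
    [0,0,0],
    [0,0,0]
  ],
  "fingers": [5.0,5.0,5.0,5.0,5.0]
}}

```text
time_s: 13.55
tcp_pos: [411.1, -228.0, 116.1]
orientation: [0.688, 0.162, -0.688, 0.162]
wrist_force: [-0.1, -0.0, -1.8]
gripper_width: 56.2
```

>>> {"op": "jog_arm", "data": {
  "delta_pos": [
    [1.5,0,0],
    [0.8,0,0],
    [0,0,0],
    [0,0,0]
  ],
  "twist": [
    [0,0,0],
    [0,0,0],
    [0,0,0],
    [0,0,0]
  ],
  "fingers": [5.0,5.0,5.0,5.0]
}}

```text
time_s: 13.95
tcp_pos: [411.0, -228.3, 94.3]
orientation: [0.688, 0.162, -0.688, 0.162]
wrist_force: [-0.5, -0.2, -1.6]
gripper_width: 56.6
```

Run:
```python
from lid import *
look("w17.png",100,130)
save("scene","c17.png",(160,150,100,80),7); save("side","s17.png",(270,230,100,80),7)
```

```text
[ 411.  -228.3   94.3] [ 411.2 -228.5   94.7] [-0.5 -0.2 -1.6] 56.58275317709109
teal [ 283  183   72   44 1788] [ 444.9 -210.7  100. ] [-0.53 -0.09 -3.8 ]
teal [ 267  233  115   97 6954] [ 412.8 -229.4  100. ] [-0.53  0.16 -0.1 ]
knob [ 300  279   47   63 1961] [ 419.9 -225.1  130. ] [-3.53  0.09 -0.93]
knob [615 386  25  14 215] [ 437.5 -354.6  130. ] [-3.53 12.47  3.27]
```

View pics/w17.png

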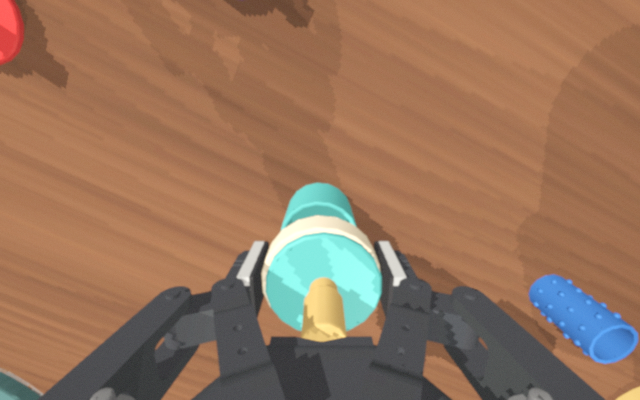

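View pics/c17.png

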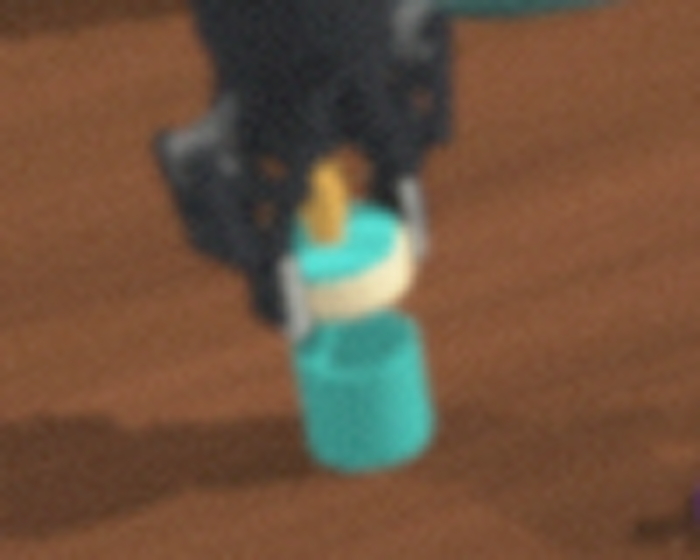

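View pics/s17.png

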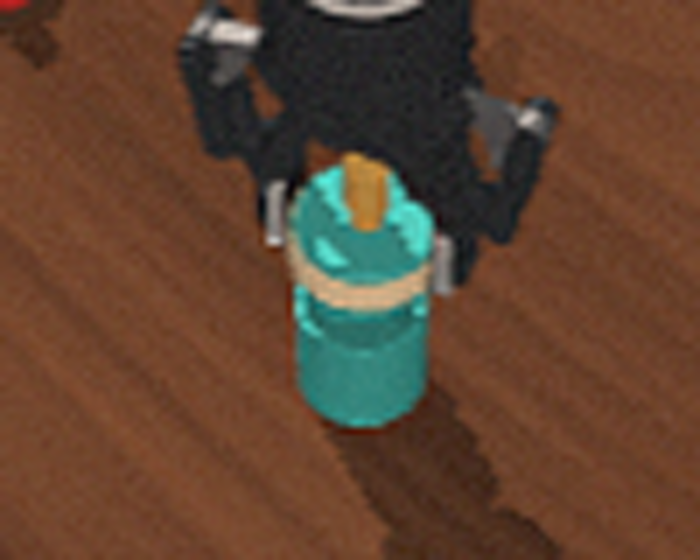

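Run:
```python
from h import *
for n,o in (("scene",(160,150)),("side",(270,230))):
    for z in (0,48,87,99.5,131.5): print(n,z,((proj(n,(411,-228.5,z))-o)*7).round(0))
for n in ("c15","c17"):pass
im=cv2.imread("pics/w17.png")[210:345,240:410];a=cv2.imread("pics/w12.png")[190:335,240:410]
cv2.imwrite("pics/z17.png",cv2.resize(im,None,fx=4,fy=4,interpolation=cv2.INTER_CUBIC))
```

```text
scene 0 [366. 432.]
scene 48 [349. 339.]
scene 87 [335. 261.]
scene 99.5 [331. 235.]
scene 131.5 [319. 166.]
side 0 [368. 371.]
side 48 [368. 296.]
side 87 [367. 232.]
side 99.5 [367. 211.]
side 131.5 [367. 156.]
```

View pics/z17.png

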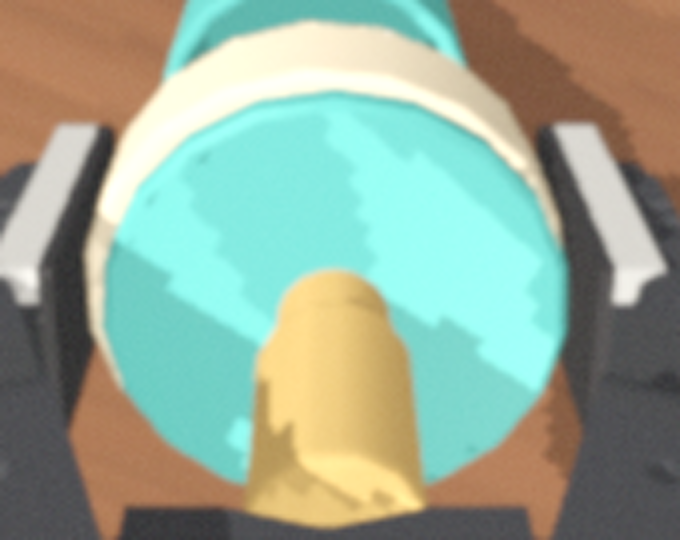

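Run:
```python
from h import *
s=sense();r=R.from_quat(s["orientation"])
t=np.linspace(0,2*np.pi,73)
for tilt in (0,.05,.1,.15,.2,.25,-.1,-.2):
  for cz in (0,):
    # tilt about tool y through inner lid mid (tool x=+7.1mm): positive = top toward -z
    n=R.from_rotvec([0,tilt,0])
    def P(p): # p in lid frame: (height above mid, y, z) -> tool x = -height
        q=n.apply(np.c_[-p[:,0],p[:,1],p[:,2]])+[7.1,0,cz]; return s["tcp_pos"]+r.apply(q)
    fl=P(np.c_[np.full(73,12.),27.5*np.cos(t),27.5*np.sin(t)])
    uv=np.array([proj("wrist",p) for p in fl]);kb=proj("wrist",P(np.array([[12.,0,0]]))[0]);kt=proj("wrist",P(np.array([[44.,0,0]]))[0])
    cb=P(np.c_[np.full(73,8.),29*np.cos(t),29*np.sin(t)]);uc=np.array([proj("wrist",p) for p in cb])
    cc=P(np.c_[np.full(73,-8.),29*np.cos(t),29*np.sin(t)]);ud=np.array([proj("wrist",p) for p in cc])
    print(tilt,uv.min(0).round(0),np.ptp(uv,0).round(0),"knobbase",kb.round(0),"top",kt.round(0),"creamtop",uc[:,1].min().round(0),"creambot",ud[:,1].min().round(0), "scene",proj("scene",P(np.array([[44.,0,0]]))[0]).round(1),proj("scene",P(np.array([[12.,0,0]]))[0]).round(1))
```

```text
0 [261. 228.] [119. 103.] knobbase [321. 283.] top [321. 335.] creamtop 221.0 creambot 209.0 scene [205.5 173.7] [207.2 183.5]
0.05 [261. 230.] [119.  99.] knobbase [321. 284.] top [321. 340.] creamtop 223.0 creambot 209.0 scene [204.9 173.5] [207.1 183.4]
0.1 [261. 233.] [119.  95.] knobbase [321. 285.] top [321. 344.] creamtop 225.0 creambot 210.0 scene [204.4 173.3] [206.9 183.3]
0.15 [261. 236.] [119.  91.] knobbase [321. 286.] top [321. 348.] creamtop 228.0 creambot 210.0 scene [203.8 173.2] [206.8 183.3]
0.2 [261. 239.] [119.  86.] knobbase [321. 287.] top [321. 352.] creamtop 231.0 creambot 211.0 scene [203.2 173.1] [206.6 183.3]
0.25 [261. 242.] [118.  81.] knobbase [321. 288.] top [321. 356.] creamtop 233.0 creambot 212.0 scene [202.7 173. ] [206.5 183.2]
-0.1 [261. 223.] [119. 110.] knobbase [321. 280.] top [321. 324.] creamtop 217.0 creambot 209.0 scene [206.7 174.2] [207.5 183.6]
-0.2 [261. 219.] [119. 115.] knobbase [321. 278.] top [321. 313.] creamtop 214.0 creambot 209.0 scene [207.9 174.9] [207.9 183.8]
```

Run:
```python
from h import *
im=capture("scene")[:,:,::-1]; si=capture("side")[:,:,::-1]
for nm,I,o in (("c",im,(185,170,50,50)),("s",si,(300,245,50,50))):
    x,y,w,h=o; cv2.imwrite(f"pics/{nm}18.png",cv2.resize(I[y:y+h,x:x+w],None,fx=12,fy=12,interpolation=cv2.INTER_CUBIC))
s=sense();T=s["tcp_pos"]; t=np.linspace(0,2*np.pi,181)
def sil(n,c,rad,z,o):
    u=np.array([proj(n,(c[0]+rad*np.cos(a),c[1]+rad*np.sin(a),z)) for a in t]); u=(u-o[:2])*12
    return u.min(0).round(0),u.max(0).round(0)
for n,o in (("scene",(185,170)),("side",(300,245))):
    print(n,"lid bottom",sil(n,T,29,T[2]-15.1,np.array(o)),"lid top",sil(n,T,29,T[2]+.9,np.array(o)),"tin rim",sil(n,T,25,48,np.array(o)),"tin base",sil(n,T,25,0,np.array(o)))
```

```text
scene lid bottom (array([153., 164.]), array([405., 304.])) lid top (array([142., 108.]), array([396., 246.])) tin rim (array([192., 282.]), array([405., 404.])) tin base (array([223., 440.]), array([431., 565.]))
side lid bottom (array([137., 132.]), array([405., 347.])) lid top (array([136.,  86.]), array([406., 302.])) tin rim (array([158., 236.]), array([385., 421.])) tin base (array([161., 365.]), array([383., 548.]))
```

View pics/c18.png

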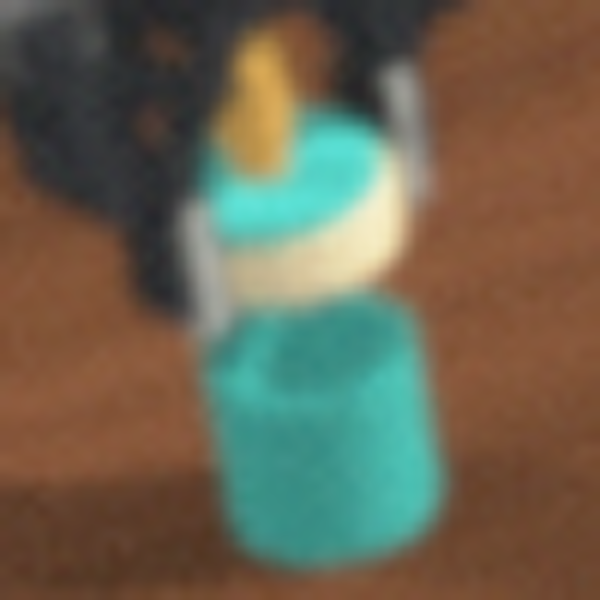

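View pics/s18.png

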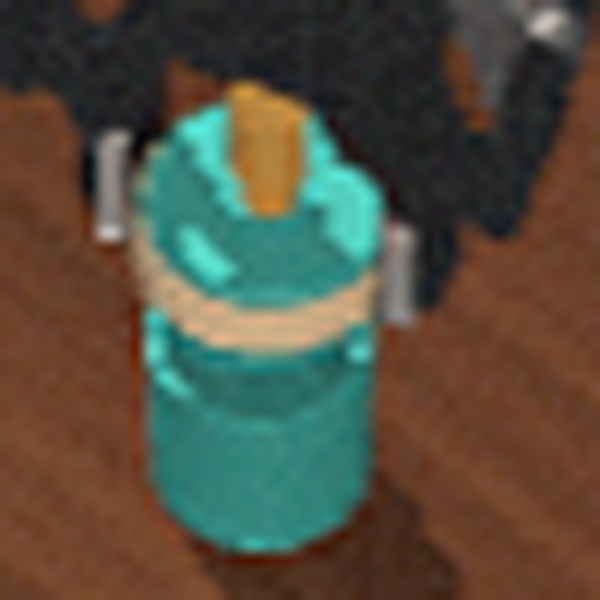

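Views agree to about 1 mm that the tin sits about 1 mm toward tool −y of the lid. I nudge that way and lower slowly, watching the force.

>>> {"op": "jog_arm", "data": {
  "delta_pos": [
    [0,-0.1,0],
    [0.5,0,0],
    [0.5,0,0],
    [0.5,0,0],
    [0.4,0,0]
  ],
  "twist": [
    [0,0,0],
    [0,0,0],
    [0,0,0],
    [0,0,0],
    [0,0,0]
  ],
  "fingers": [5.0,5.0,5.0,5.0,5.0]
}}

```text
time_s: 14.7
tcp_pos: [410.2, -227.4, 74.6]
orientation: [-0.688, -0.162, 0.689, -0.162]
wrist_force: [-0.3, 0.1, -2.4]
gripper_width: 56.4
```

>>> {"op": "jog_arm", "data": {
  "delta_pos": [
    [0,0,0],
    [0.3,0,0],
    [0.3,0,0],
    [0,0,0]
  ],
  "twist": [
    [0,0,0],
    [0,0,0],
    [0,0,0],
    [0,0,0]
  ],
  "fingers": [5.0,5.0,5.0,5.0]
}}

```text
time_s: 15.1
tcp_pos: [410.2, -227.4, 69.0]
orientation: [-0.688, -0.162, 0.688, -0.162]
wrist_force: [0.9, 0.7, -2.5]
gripper_width: 56.6
```

Run:
```python
from lid import *
look("w19.png",75,107)
save("scene","c19.png",(185,170,50,50),12); save("side","s19.png",(300,245,50,50),12)
```

```text
[ 410.2 -227.4   69. ] [ 410.3 -227.5   69.1] [ 0.9  0.7 -2.5] 56.57961217406371
teal [ 284  192   74   35 1344] [ 442.7 -211.5   75. ] [-0.59  0.01 -3.62]
teal [ 267  233  115   97 6957] [ 412.2 -228.4   75. ] [-0.59  0.17 -0.13]
knob [ 300  279   47   63 1907] [ 420.8 -223.3  107. ] [-3.79  0.1  -1.13]
```

View pics/c19.png

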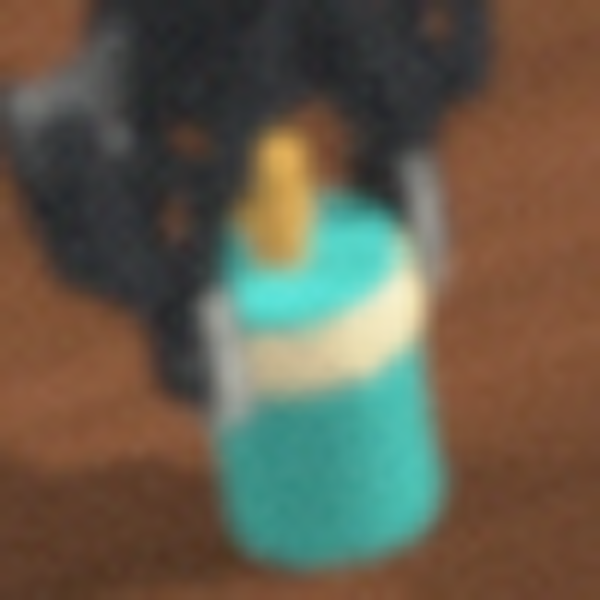

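View pics/s19.png

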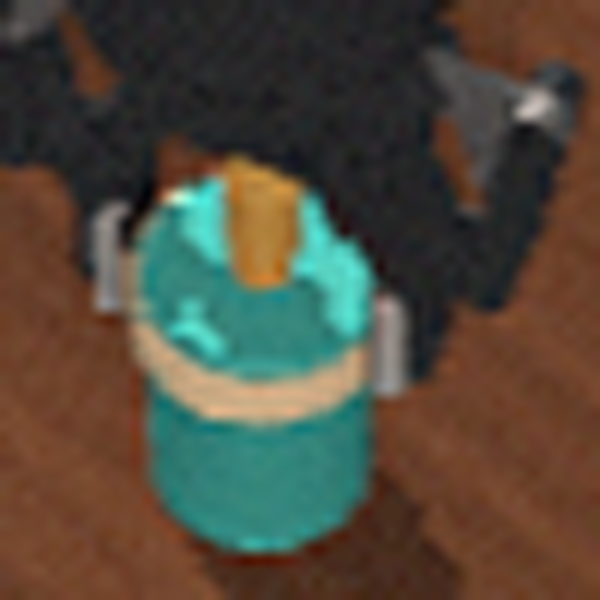

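Plug has entered the mouth with no contact force. Continue slowly.

>>> {"op": "jog_arm", "data": {
  "delta_pos": [
    [0.2,0,0],
    [0.2,0,0],
    [0,0,0]
  ],
  "twist": [
    [0,0,0],
    [0,0,0],
    [0,0,0]
  ],
  "fingers": [5.0,5.0,5.0]
}}

```text
time_s: 15.55
tcp_pos: [410.2, -227.5, 65.1]
orientation: [-0.688, -0.162, 0.688, -0.162]
wrist_force: [-0.2, -0.3, -2.0]
gripper_width: 56.3
```

>>> {"op": "jog_arm", "data": {
  "delta_pos": [
    [0.15,0,0],
    [0,0,0],
    [0,0,0]
  ],
  "twist": [
    [0,0,0],
    [0,0,0],
    [0,0,0]
  ],
  "fingers": [5.0,5.0,5.0]
}}

```text
time_s: 15.85
tcp_pos: [410.3, -227.5, 63.8]
orientation: [-0.688, -0.162, 0.688, -0.162]
wrist_force: [0.2, 0.5, -1.1]
gripper_width: 56.3
```

>>> {"op": "jog_arm", "data": {
  "delta_pos": [
    [0.1,0,0],
    [0,0,0],
    [0,0,0]
  ],
  "twist": [
    [0,0,0],
    [0,0,0],
    [0,0,0]
  ],
  "fingers": [5.0,5.0,5.0]
}}

```text
time_s: 16.15
tcp_pos: [410.4, -227.5, 63.1]
orientation: [0.688, 0.162, -0.688, 0.162]
wrist_force: [-0.0, -0.2, 4.7]
gripper_width: 56.3
```

>>> {"op": "jog_arm", "data": {
  "delta_pos": [
    [0.1,0,0],
    [0,0,0],
    [0,0,0]
  ],
  "twist": [
    [0,0,0],
    [0,0,0],
    [0,0,0]
  ],
  "fingers": [5.0,5.0,5.0]
}}

```text
time_s: 16.45
tcp_pos: [410.4, -227.6, 63.0]
orientation: [0.688, 0.162, -0.688, 0.162]
wrist_force: [-2.5, 1.1, 16.2]
gripper_width: 56.6
```

Contact came exactly at the predicted height (63.1). I ease the press off and open slowly.

>>> {"op": "jog_arm", "data": {
  "delta_pos": [
    [-0.1,0,0],
    [0,0,0],
    [0,0,0],
    [0,0,0],
    [0,0,0]
  ],
  "twist": [
    [0,0,0],
    [0,0,0],
    [0,0,0],
    [0,0,0],
    [0,0,0]
  ],
  "fingers": [5.0,5.8,6.2,7,8.5]
}}

```text
time_s: 16.95
tcp_pos: [410.4, -227.5, 62.6]
orientation: [-0.688, -0.162, 0.688, -0.162]
wrist_force: [0.5, -0.9, -0.2]
gripper_width: 82.3
```

>>> {"op": "jog_arm", "data": {
  "delta_pos": [
    [0,0,0],
    [0,0,0],
    [0,0,0]
  ],
  "twist": [
    [0,0,0],
    [0,0,0],
    [0,0,0]
  ],
  "fingers": [8.5,8.5,8.5]
}}

```text
time_s: 17.25
tcp_pos: [410.3, -227.5, 62.8]
orientation: [-0.688, -0.162, 0.688, -0.162]
wrist_force: [0.3, -0.5, 0.4]
gripper_width: 85.1
```

Run:
```python
from lid import *
look("w20.png",68,100)
save("scene","c20.png",(185,170,50,50),12); save("side","s20.png",(300,245,50,50),12)
```

```text
[ 410.3 -227.5   62.8] [ 410.4 -227.5   62.8] [ 0.3 -0.5  0.4] 85.11779708409297
teal [ 284  195   73   32 1191] [ 441.9 -211.8   68. ] [-0.52 -0.   -3.53]
teal [ 266  233  116   98 6974] [ 411.5 -228.7   68. ] [-0.52  0.15 -0.05]
knob [ 301  280   47   62 1821] [ 420.3 -224.1  100. ] [-3.72  0.14 -1.05]
```

View pics/w20.png

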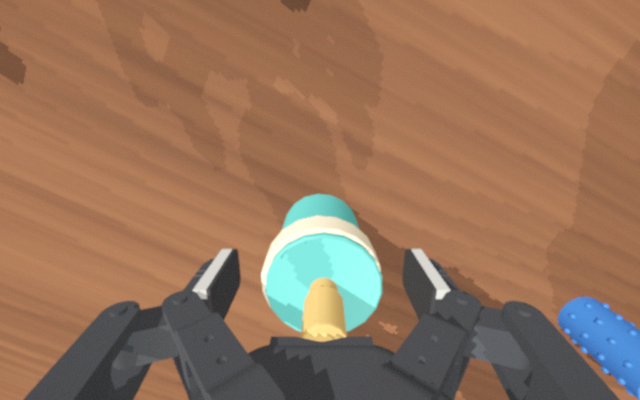

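View pics/c20.png

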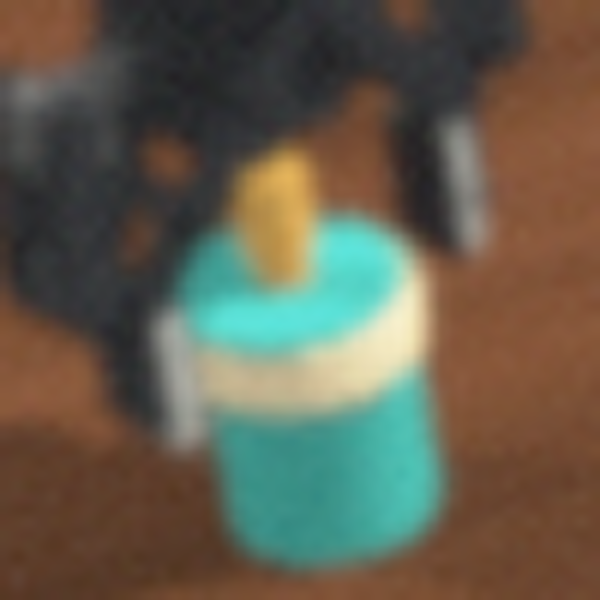

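View pics/s20.png

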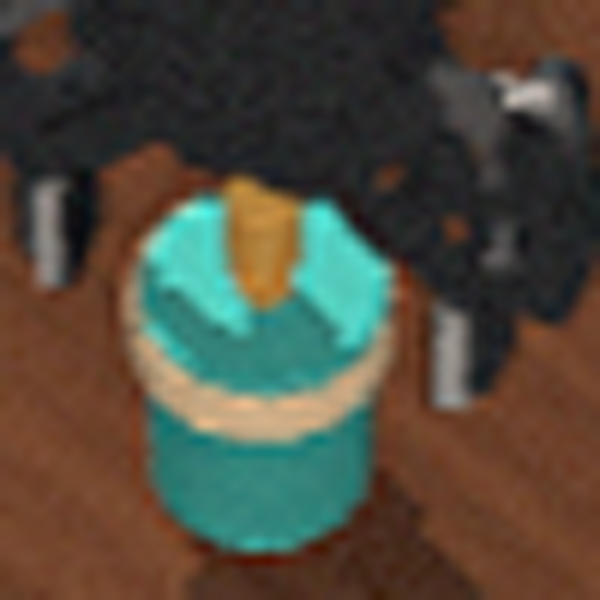

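The pair is seated level on the tin: a uniform cream overhang in the side view, and the knob near (323,310) in the wrist view. The fingers are clear. Next I raise to knob height, centre on the knob and close.

>>> {"op": "jog_arm", "data": {
  "delta_pos": [
    [-0.5,0,0],
    [-1.5,0,0],
    [-1.5,0,0],
    [0,0.15,0],
    [0,0,0]
  ],
  "twist": [
    [0,0,0],
    [0,0,0],
    [0,0,0],
    [0,0,0],
    [0,0,0]
  ],
  "fingers": [8.5,8.5,8.5,8.5,5]
}}

```text
time_s: 17.9
tcp_pos: [411.4, -229.2, 98.1]
orientation: [0.689, 0.161, -0.688, 0.162]
wrist_force: [0.1, 0.2, -0.2]
gripper_width: 72.7
```

>>> {"op": "jog_arm", "data": {
  "delta_pos": [
    [0,0,0],
    [0,0,0]
  ],
  "twist": [
    [0,0,0],
    [0,0,0]
  ],
  "fingers": [4,4]
}}

```text
time_s: 18.1
tcp_pos: [410.6, -228.7, 97.2]
orientation: [-0.688, -0.162, 0.689, -0.162]
wrist_force: [-0.6, -0.1, -0.1]
gripper_width: 43.1
```

Run:
```python
from lid import *
look("w21.png",68,100)
save("side","s21.png",(300,225,50,50),12)
```

```text
[ 410.6 -228.7   97.2] [ 410.7 -228.7   97.2] [-0.6 -0.1 -0.1] 43.144892696768046
teal [290 182  58  22 586] [ 439.8 -213.1   68. ] [ 2.92 -0.09 -3.31]
teal [ 278  208   87   80 4241] [ 410.8 -229.    68. ] [ 2.92  0.04 -0.  ]
knob [307 245  30  35 570] [ 419.2 -225.1  100. ] [-0.28  0.06 -0.92]
knob [304 284  34  17 203] [ 404.5 -231.9  100. ] [-0.28  0.01  0.7 ]
knob [609 382  31  18 334] [ 420.8 -415.9  100. ] [-0.29 17.21  7.44]
```

View pics/w21.png

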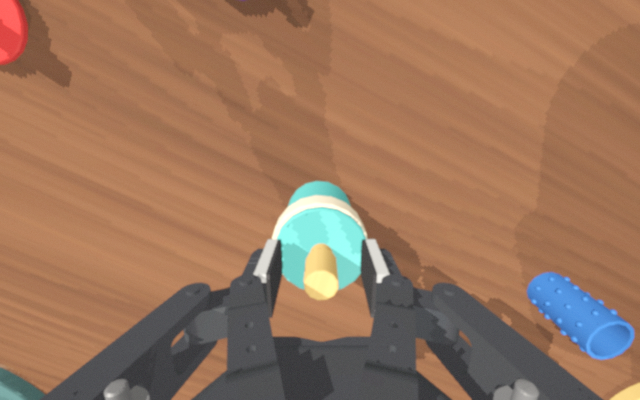

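View pics/s21.png

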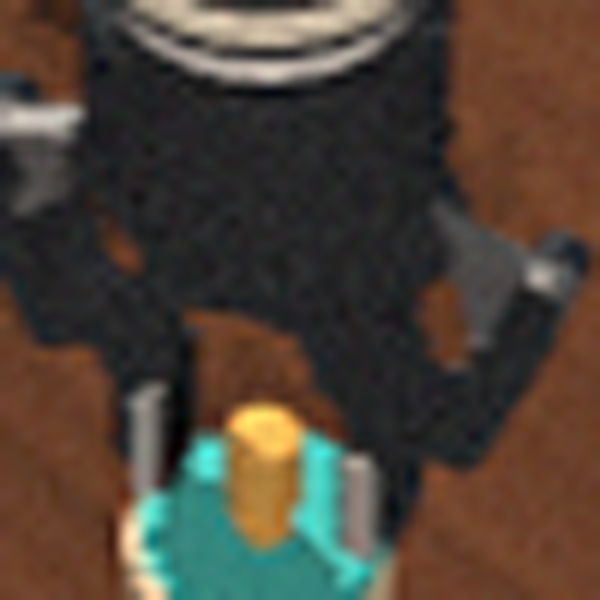

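The knob top at (321,286) is centred between the jaws. I raise 2 mm so the tips stay off the flange, then close.

>>> {"op": "jog_arm", "data": {
  "delta_pos": [
    [-0.25,0,0],
    [0,0,0],
    [0,0,0],
    [0,0,0],
    [0,0,0]
  ],
  "twist": [
    [0,0,0],
    [0,0,0],
    [0,0,0],
    [0,0,0],
    [0,0,0]
  ],
  "fingers": [4,3,2,1,0.8]
}}

```text
time_s: 18.7
tcp_pos: [411.0, -228.8, 100.5]
orientation: [0.688, 0.162, -0.688, 0.162]
wrist_force: [-0.2, 0.9, 3.1]
gripper_width: 14.9
```

>>> {"op": "jog_arm", "data": {
  "delta_pos": [
    [0,0,0],
    [0,0,0],
    [0,0,0]
  ],
  "twist": [
    [0,0,0],
    [0,0,0],
    [0,0,0]
  ],
  "fingers": [0.8,0.8,0.8]
}}

```text
time_s: 19.0
tcp_pos: [411.0, -228.8, 100.5]
orientation: [-0.688, -0.162, 0.688, -0.162]
wrist_force: [-0.7, 1.5, 5.9]
gripper_width: 15.3
```

Run:
```python
from lid import *
look("w22.png",68,100)
save("side","s22.png",(290,225,60,60),10)
```

```text
[ 411.  -228.8  100.5] [ 411.  -228.8  100.5] [-0.7  1.5  5.9] 15.341199696170953
teal [290 181  57  22 548] [ 439.8 -213.1   68. ] [ 3.25 -0.12 -3.28]
teal [ 277  207   90   51 2547] [ 418.8 -225.7   68. ] [ 3.25  0.07 -0.84]
knob [ 305  243   33   54 1374] [ 414.1 -227.7  100. ] [ 0.05  0.04 -0.33]
knob [602 378  38  22 443] [ 419.7 -419.2  100. ] [ 0.05 17.44  7.7 ]
```

View pics/s22.png

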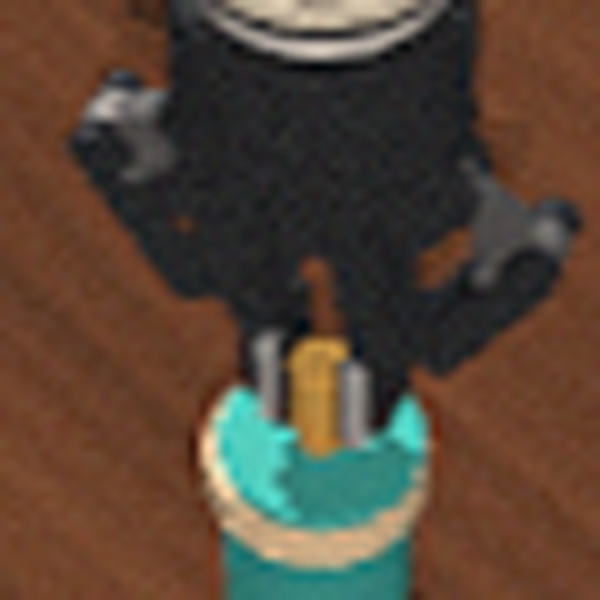

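The knob is gripped (15.3 mm on a 17 mm knob), with both pads on brass. Lift straight up about 10 cm, gently.

>>> {"op": "jog_arm", "data": {
  "delta_pos": [
    [-0.3,0,0],
    [-0.5,0,0],
    [-0.8,0,0],
    [-1.2,0,0],
    [-1.5,0,0]
  ],
  "twist": [
    [0,0,0],
    [0,0,0],
    [0,0,0],
    [0,0,0],
    [0,0,0]
  ],
  "fingers": [0.8,0.8,0.8,0.8,0.8]
}}

```text
time_s: 19.6
tcp_pos: [410.8, -228.8, 144.1]
orientation: [-0.688, -0.162, 0.688, -0.162]
wrist_force: [1.4, -0.4, -0.3]
gripper_width: 15.2
```

>>> {"op": "jog_arm", "data": {
  "delta_pos": [
    [-2,0,0],
    [-1.7,0,0],
    [-1.2,0,0],
    [-0.7,0,0],
    [0,0,0]
  ],
  "twist": [
    [0,0,0],
    [0,0,0],
    [0,0,0],
    [0,0,0],
    [0,0,0]
  ],
  "fingers": [0.8,0.8,0.8,0.8,0.8]
}}

```text
time_s: 20.1
tcp_pos: [411.5, -229.2, 200.6]
orientation: [0.689, 0.161, -0.688, 0.162]
wrist_force: [0.2, -0.1, -1.2]
gripper_width: 15.2
```

>>> {"op": "jog_arm", "data": {
  "delta_pos": [
    [0,0,0],
    [0,0,0],
    [0,0,0],
    [0,0,0],
    [0,0,0]
  ],
  "twist": [
    [0,0,0],
    [0,0,0],
    [0,0,0],
    [0,0,0],
    [0,0,0]
  ],
  "fingers": [0.8,0.8,0.8,0.8,0.8]
}}

```text
time_s: 20.6
tcp_pos: [410.9, -228.8, 199.0]
orientation: [-0.688, -0.162, 0.689, -0.162]
wrist_force: [0.5, -0.2, -0.5]
gripper_width: 14.9
```

Run:
```python
from lid import *
look("w23.png",168,200); print(sense()["joint_velocities"].round(3))
save("scene","c23.png",(160,120,100,100),6); save("side","s23.png",(270,190,100,100),6);save("scene","c23f.png")
```

```text
[ 410.9 -228.8  199. ] [ 410.9 -228.8  199.1] [ 0.5 -0.2 -0.5] 14.924875193046384
teal [304 160  31   8  89] [ 454.1 -206.5  168. ] [ 3.1  -0.06 -4.86]
teal [ 276  206   91   53 2609] [ 419.1 -225.1  168. ] [ 3.11  0.04 -0.9 ]
knob [255   0  18  12 146] [ 502.2 -160.6  200. ] [ -0.1   -2.03 -11.21]
knob [ 59  31  43  25 445] [ 460.8 -102.9  200. ] [ -0.09  -9.04 -10.07]
knob [ 305  243   33   54 1363] [ 414.8 -227.2  200. ] [-0.09  0.04 -0.42]
knob [ 529  312  111   88 2436] [ 429.9 -378.5  200. ] [-0.1  14.25  4.98]
[ 0.003 -0.003  0.002 -0.001  0.001 -0.002 -0.001]
```

View pics/w23.png

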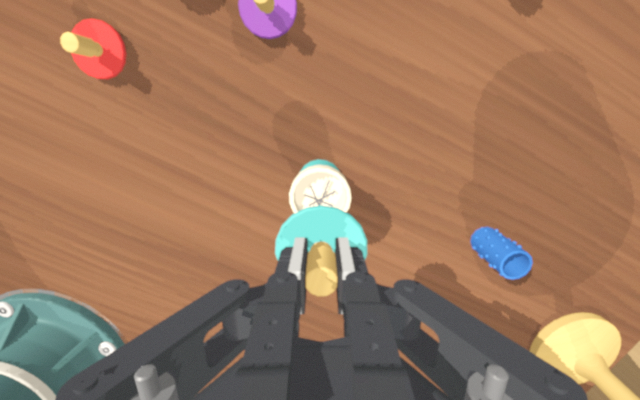

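View pics/c23.png

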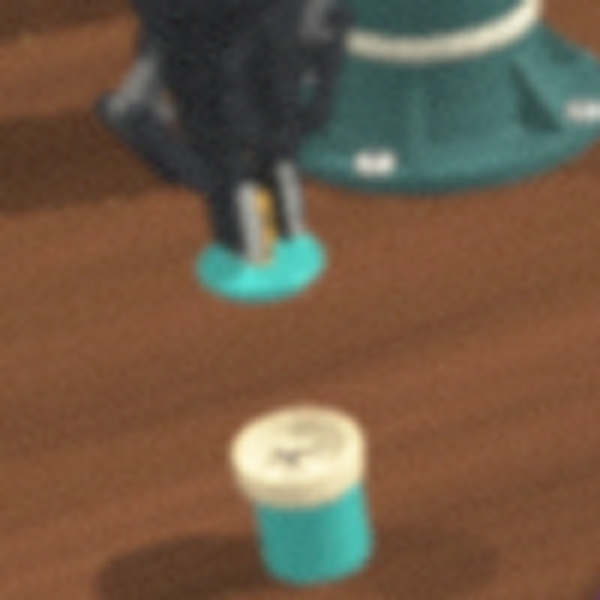

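View pics/s23.png

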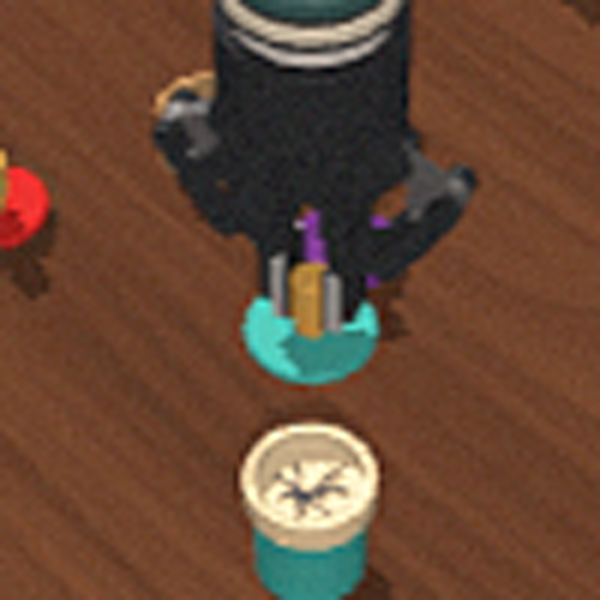

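View pics/c23f.png

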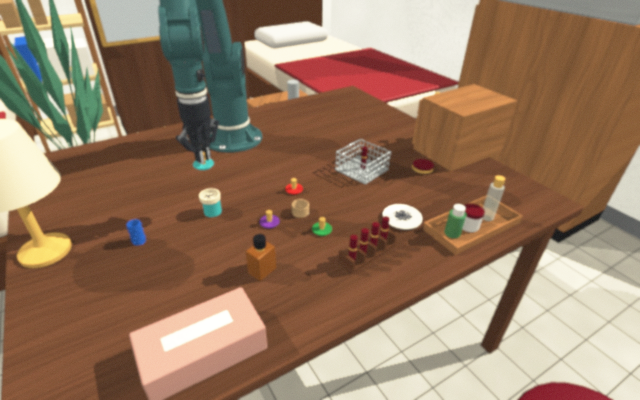

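The outer lid is held level and still about 99 mm above its seat (TCP went from 100.5 to 199 mm). The inner lid sits square on the upright tin with its pin tray open, and the tube is in the basket at scene (364,158). The bystanders show no visible change.

Run:
```python
from station import *
print(job_done())
```

```text
the job is handed in; nothing more can be done
None
```

The job is handed in at about 21 s of the 64 s allowed, and every step went as asked; the station reports no verdict.

- **What I did:** I pulled the spent tube out of the tin and released it in the wire basket. I then carried the nested lids by the cream inner lid to the tin, lowered them at about 0.05 m/s or less and let go. Last, I lifted the outer lid by its knob.
- **Last checks on the lids:** The lids touched down within 0.1 mm of the height I had worked out beforehand. The outer lid is held upright and still, about 99 mm above where it sat (the gripper shows 15 mm on the 17 mm knob). The inner lid looks square on the upright tin with its pin tray open, and the other things show no visible change.
- **Disagreements:**
    - The cameras disagreed by 2–3 mm on the tin's position. I aligned by comparing the stand and the tin in the wrist camera, plus a 1 mm correction.
    - While I carried the pair, the scene view suggested the knob was leaning. The wrist and side views did not show this, and the lids seated level.
    - The tube is standing in the basket rather than lying. Its middle should be about 40 mm above the basket floor, under the 60 mm limit; I did not measure this separately.

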